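# Draw the blown fuse from the sealer's fuse box with fuse tongs

### The job

Isolate the cup sealer by sliding the red isolator on top of the fuse box fully across to its green mark, then use the orange sprung fuse tongs, not the fingers, to draw the blown fuse (red tang) out of its well and set it gently in the open blue parts box. Stand the tongs back in their holster, fully down, leave the isolator off and the sound fuse (green tang) seated, and do not disturb the other things on the table.

Things in the scene. Friction and masses are not known exactly. Their poses are not given: they have to be found in the camera images.
- fuse_box: Grey fuse box, fixed, 161 x 208 x 133 mm; origin under it on the table, x from its front to its back, y along its width. The panel slopes 30 deg: its outward normal is 0.5 toward -x, 0.866 up, through the point 105 mm above the origin. Wells at y = +45 and -45 mm go in along the normal: 42 mm (up the slope) x 26 mm (y) for 46 mm, then a ledge, 29 x 25 mm for 46 mm more
- isolator (a joint): red slide in a black frame on the box's flat top; 0 = ON (red mark, at the box's -y end), 0.014 m = OFF (green mark, +y end); slides along the box's +y, over-centre with about 4 N, stays at either end
- isolator_ridge (a point): top centre of the slide's ridge: 5 mm thick (along the travel), 16 mm wide, standing 7 mm above the black frame (68 mm long, its top 136 mm above the table)
- blown_fuse: fuse in one well (either): white ceramic and steel, 26 (x) x 22 (y) x 46 mm, red tang on top 14 (x) x 16 (y) mm from z 46 to 62 mm. Origin at the centre of its underside, z out of the well, x up the slope. Seated, the tang runs from 30 mm below the panel down to the ledge's level. About 0.1 kg; a sprung contact grips it, so drawing takes 3 to 6 N
- sound_fuse: the same fuse with a green tang, in the other well; stays seated
- blown_fuse_mid (a point): centre of the blown fuse, 31 mm above its underside
- tongs: Orange tongs, 0.1 kg; origin between jaw tips, z to the bow's top at 150 mm, squeezed along x. Pads 52 mm over all when free (parallel at 50), 26 mm wide (y), z 84 to 118 mm. Jaws 14 wide, 15 high, 3.5 thick, 32 mm apart free; under 41 wide below z 60. Arms pivot at z 142: 1 mm off the pads takes 3.4 mm off the jaw gap. Pad spring 4 N free, 11 N shut on a tang; 0.3 of any more reaches the jaws
- tongs_grip (a point): middle between the tongs' finger pads, 101 mm above the tips
- tongs_tip (a point): between the tips of the tongs' jaws
- holster: steel sleeve on a dark foot plate 120 x 80 mm, fixed; origin under it, x from front to back. The sleeve leans 30 deg toward -x like the wells: inside 43 mm (leaning direction) x 22 mm (y), 70 mm deep. The tongs stand in it, tips on its floor, with 2 to 4 mm play, their x along the leaning direction
- holster_floor (a point): centre of the sleeve's floor, 30 mm above the table; the tongs' tips stand here
- holster_grip (a point): where the tongs' grip point is when they stand in the holster, 101 mm out from the floor along the sleeve
- parts_box: blue open box 120 (x) x 170 (y) x 50 mm, fixed, 2 mm walls and floor, a 44 mm high divider at y = 0 makes two compartments 115 x 82 mm (centres at y = +42 and -42 mm); clear lid standing open at its +x side, up to about 180 mm high; origin under its centre
- screwdriver: red cross-head screwdriver lying on the table, 68 x 164 x 23 mm; bystander
- timer: white round wind-up timer with a green dial, 68 mm across, 41 mm high; bystander

How it is judged:
On the way, in this order (a step that is already met when the one before it is completed fails the run):
1. the isolator is slid fully off while the fuse is still seated (value of joint isolator above 0.012 m and distance of blown_fuse from where it was at the start of the episode below 0.008 m), for 0.2 s.
2. the blown fuse is held by the tongs, clear of its well (height (world z) of blown_fuse above 0.11 m and distance of blown_fuse from where it was at the start of the episode above 0.09 m and contact force between tongs and blown_fuse above 0.5 N), for 0.2 s.
At the end, for the whole second after the job is handed in: Blown fuse at rest inside the parts box, its middle under 48 mm high; tongs at rest in the holster, tips within 15 mm of its floor, grip within 20 mm of its place; isolator at the green end (over 12 of 14 mm); sound fuse within 6 mm of its seat (x of blown_fuse_mid in the frame of parts_box between -0.058 and 0.058 m and y of blown_fuse_mid in the frame of parts_box between -0.083 and 0.083 m and height (world z) of blown_fuse_mid below 0.048 m and linear speed of each of blown_fuse, tongs below 0.02 m/s and distance between tongs_tip and holster_floor below 0.015 m and distance between tongs_grip and holster_grip below 0.02 m and value of joint isolator above 0.012 m and distance of sound_fuse from where it was at the start of the episode below 0.006 m); the robot touches nothing.
It fails at once if the blown fuse is drawn while the isolator is not off (distance of blown_fuse from where it was at the start of the episode above 0.012 m and value of joint isolator below 0.01 m).
It fails at once if the robot's fingers touch the blown fuse (contact force between the fingers and blown_fuse above 1 N).
It fails at once if the sound fuse is pulled or knocked from its seat (distance of sound_fuse from where it was at the start of the episode above 0.01 m).
It fails at once if the blown fuse is dropped from more than about 5 cm (linear speed of blown_fuse above 1 m/s and contact force between tongs and blown_fuse below 0.05 N).
It fails at once if a bystander is shoved more than 30 mm (distance of any of screwdriver, timer from where it was at the start of the episode above 0.03 m).
It also fails if it takes over 66 s, if anything falls off the work surface, if the arm or the gripper's body presses on something with over 40 N, if the wrist force passes 120 N, or if a joint passes its speed limit or range.

### The arm

A 7-joint arm with a two-finger parallel gripper is mounted at the origin on a cart in front of the work surface, level with it; the furniture and walls round the work are solid. World frame = base frame: x ahead of the robot, y to its left, z up, the work surface at z = 0. Lengths are in m, angles in rad, forces in N, time in s.
With the tool pointing down it reaches from about 0.4 to 0.85 m from the base axis. Payload 10.4 kg.
Tool frame: the origin (TCP) lies at the very end of the fingers, on their centre line; the grasp point (between the pads) lies 19 mm behind it; z points along the fingers, y is the line along which they close (so a half turn about z gives the same grasp; the last joint's range is limited). The gripper opens to 87 mm and grips with 3 to 60 N. Pads are 19 mm wide; open, the fingers measure 117 mm over their backs; the gripper's body (75 mm by 190 mm) begins 51 mm behind the grasp point.
Start: joints at [-1.268, 0.332, -0.065, 1.46, 0.022, 1.35, -0.088], TCP at [0.2, 0.592, 0.223] pointing down, gripper open.
Joint ranges: [-2.6, 2.6], [-0.5, 2.12], [-1.47, 1.34], [0.16, 2.42], [-1.27, 4.41], [0.06, 2.06], [-2.6, 2.6]. Speed limits (rad/s): [2.22, 2.22, 2.79, 2.79, 3.14, 3.14, 3.14].

### API

Orientations are given as a unit quaternion [w, x, y, z].
In Python, from rig import robot, grab_frame, workorder gives the robot as it stands.
- The arm moves only by the tool drive_tool, never from a script. Its argument "targets" is a list of rows, each a list of 6 numbers: the shift along the tool's x, y, z in m, then the turn, a rotation vector about the tool's x, y, z in rad. In form: [[dx, dy, dz, rx, ry, rz], ...]. A call has 1 to 5 rows; each row shifts and turns the commanded pose from where the row before left it, along the tool's axes as they then stand; what a row does not reach is not made up. A row lasts 1/10 s, in which the tool goes at most 50 mm and 8.59 degrees, less where a joint would pass 70% of its speed; a pose out of reach is approached as far as the arm can. A call with a gripper value outside its range is refused whole. "grip" is the closure, from 0 (fully open) to 1 (shut), set as the call begins (left out, the last holds). The fingers move at their own pace and stop on an object; the grip force is fixed at half the most. Time passes only in rows, so rows that do not move let the fingers close. It gives the time, the measured TCP pose, the force, the opening and the grip force at its end, in the units of the state.
- robot.state(): the state, without advancing time (a new reading comes with each control period).
- grab_frame(name): name is "scene" or "top" or "wrist"; returns a dict with "img" (420x560x3 uint8, red, green, blue), "K" (3x3 intrinsics, pixels), "k1" (the pictures are not rectified: a ray, as slopes to the right and down, at radius r is drawn at 1 + k1 r^2 times it, then the intrinsics apply), "rvec" (rotation vector, rad) and "tvec" (3), from world to camera coordinates, as OpenCV has them; the wrist camera has in their place "T_tool_cam" (4x4, takes a point from camera to tool coordinates, whose origin is the TCP and whose axes are the flange's). Camera axes: x right, y down, z forward; pixel columns grow to the right and rows downward; lengths in m; the calibration is good to about 2 mm. A picture is of the moment at which its call begins: read the wrist's pose just before it. There is no depth.
- workorder.job_done(): hands the job in; it is judged then, once.
The state is a dict: "time_s": time; "q": joint angles; "joint_vel": joint speeds; "joint_torque": joint torques, N m; "ee_pos": TCP position; "tool_rot": TCP orientation; "wrist_force": force on the tool from outside, world axes, zero at the start; "ft_torque": the same for the moment, N m; "gripper_width": opening from 0.0 (shut) to 1.0 (fully open); "finger_force": force on a finger pad.
Only numpy, scipy, OpenCV 4.12 (cv2) and the standard library are available. Lean on these libraries where they do the work, as an engineer would, in place of code of your own. Each camera call takes 0.05 s, during which the arm holds its last target. There are 200 camera calls.

## Working session

There is one attempt and no reset: what is moved stays moved. The work goes in short steps, Python scripts to look and compute and a tool call to move; the robot and the scene stay as the last step left them, time stands still between calls to the robot, and variables do not carry over. Pictures are saved under pics/ and viewed, at most 10 in all, crops included, and the job is handed in when it is done.

Besides the shell and the picture viewer there is one more tool, called after "Request:" as a command line: name --pt "numbers of a row" for each row, then --argument value for the rest. drive_tool: Moves the arm, as the interface text tells. Its arguments: {"type":"object","properties":{"targets":{"type":"array","items":{"type":"array","items":{"type":"number"}}},"grip":{"type":"number"}},"required":["targets"]}

```bash
ls; mkdir -p pics; cat > h.py <<'E'
import numpy as np,cv2,sys
from scipy.spatial.transform import Rotation as R
def toolpose(s):
    q=s["tool_rot"];return R.from_quat([q[1],q[2],q[3],q[0]]),np.array(s["ee_pos"])
def cam(f,s=None):
    if "T_tool_cam" in f:
        r,p=toolpose(s);T=np.eye(4);T[:3,:3]=r.as_matrix();T[:3,3]=p
        return T@np.array(f["T_tool_cam"])
    C=np.eye(4);C[:3,:3]=cv2.Rodrigues(np.array(f["rvec"],float))[0];C[:3,3]=np.ravel(f["tvec"])
    return np.linalg.inv(C)
def ray(f,T,uv):
    K=np.array(f["K"]);d=np.array([(uv[0]-K[0,2])/K[0,0],(uv[1]-K[1,2])/K[1,1]])
    x=d.copy()
    for _ in range(20): x=d/(1+f["k1"]*(x@x))
    v=T[:3,:3]@np.array([x[0],x[1],1]);return T[:3,3],v/np.linalg.norm(v)
def onz(f,T,uv,z):
    o,v=ray(f,T,uv);return o+v*(z-o[2])/v[2]
def proj(f,T,P):
    p=np.linalg.inv(T)@np.append(P,1);x=p[:2]/p[2];x=x*(1+f["k1"]*(x@x));K=np.array(f["K"])
    return np.array([K[0,0]*x[0]+K[0,2],K[1,1]*x[1]+K[1,2]])
def tri(rs):
    A=np.zeros((3,3));b=np.zeros(3)
    for o,v in rs: M=np.eye(3)-np.outer(v,v);A+=M;b+=M@o
    return np.linalg.solve(A,b)
def save(f,n): cv2.imwrite(n,f["img"][:,:,::-1])
E
python3 - <<'E'
from rig import robot,grab_frame
from h import *
import pickle
s=robot.state();print(s)
for n in("scene","top"):
    f=grab_frame(n);save(f,f"pics/{n}0.png");pickle.dump(f,open(n+".pkl","wb"));print(n,cam(f).round(3).tolist(),f["K"])
f=grab_frame("wrist");print(np.array(f["T_tool_cam"]).round(3).tolist())
E
```

```text
pics
{'time_s': 0.0, 'q': array([-1.26760669,  0.33285881, -0.06474645,  1.46094618,  0.02159371,
        1.34988118, -0.08844828]), 'joint_vel': array([ 0.00093133, -0.00163305,  0.00046169, -0.0003432 ,  0.00051134,
       -0.00037532,  0.00098816]), 'joint_torque': array([-6.91265609e-05, -6.23282290e+01,  2.44137982e-02, -3.89865768e+01,
       -6.13066996e-02,  4.04856645e-02,  1.41140472e-04]), 'ee_pos': array([0.19988927, 0.59176723, 0.22175988]), 'tool_rot': array([-9.18768575e-05,  1.62118436e-01,  9.86771060e-01, -6.92980435e-04]), 'wrist_force': array([-0.49372134,  0.31664933, -0.0926417 ]), 'ft_torque': array([ 0.02711613,  0.00500667, -0.00225894]), 'finger_force': 0.0, 'gripper_width': 0.9989499614185741}
scene [[0.62, -0.438, 0.651, -0.168], [-0.784, -0.327, 0.527, -0.738], [-0.018, -0.837, -0.546, 0.717], [0.0, 0.0, 0.0, 1.0]] [[454.74883996   0.         275.72714877]
 [  0.         454.74883996 208.92065425]
 [  0.           0.           1.        ]]
top [[-0.021, -0.988, 0.154, 0.392], [-1.0, 0.02, -0.009, -0.13], [0.006, -0.154, -0.988, 1.224], [0.0, 0.0, 0.0, 1.0]] [[533.39338326   0.         288.36628736]
 [  0.         533.39338326 209.28640162]
 [  0.           0.           1.        ]]
[[0.0, -0.968, -0.249, 0.068], [1.0, 0.0, 0.001, -0.0], [-0.001, -0.249, 0.968, -0.162], [0.0, 0.0, 0.0, 1.0]]
```

View pics/scene0.png

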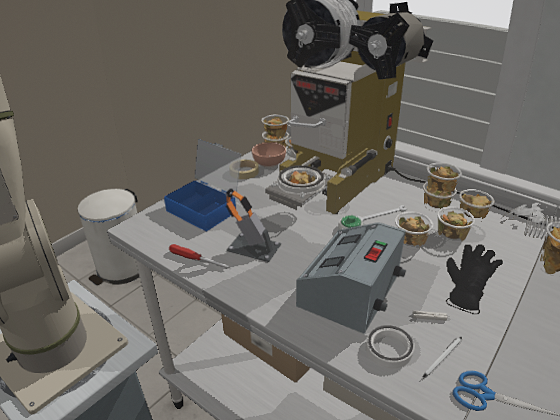

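View pics/top0.png

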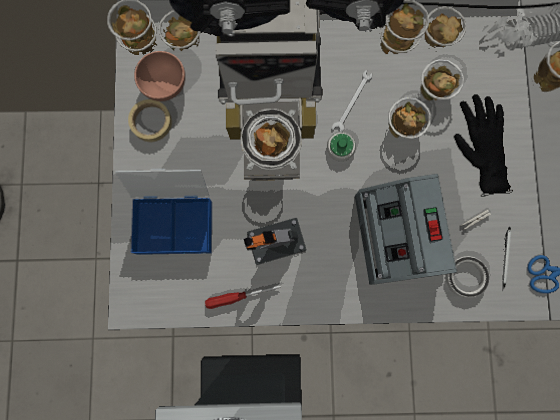

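```bash
python3 - <<'E'
from h import *
import pickle
f=pickle.load(open("top.pkl","rb"));g=pickle.load(open("scene.pkl","rb"))
a=f["img"][165:315,230:470];cv2.imwrite("pics/c1.png",cv2.resize(a,(800,500),interpolation=cv2.INTER_CUBIC)[:,:,::-1])
T=cam(f);S=cam(g)
def blobs(img,name):
    h=cv2.cvtColor(img,cv2.COLOR_RGB2HSV);H,s,v=cv2.split(h)
    ms=dict(red=((H<6)|(H>174))&(s>150)&(v>60),green=(H>50)&(H<90)&(s>90)&(v>50),blue=(H>100)&(H<125)&(s>150),orange=(H>8)&(H<22)&(s>190)&(v>120))
    for k,m in ms.items():
        n,l,st,c=cv2.connectedComponentsWithStats(m.astype(np.uint8))
        print(name,k,[(st[i].tolist(),c[i].round(1).tolist()) for i in range(1,n) if st[i][4]>12])
blobs(f["img"],"top");blobs(g["img"],"scene")
E
```

```text
top red [([283, 60, 7, 2, 13], [285.8, 60.5]), ([428, 220, 14, 21, 184], [434.2, 230.0]), ([400, 249, 6, 7, 29], [402.1, 251.8]), ([205, 293, 41, 16, 361], [223.7, 299.6])]
top green [([331, 134, 22, 22, 339], [341.5, 144.4]), ([425, 208, 12, 5, 48], [430.6, 210.0])]
top blue [([132, 198, 79, 56, 4261], [171.1, 225.8]), ([528, 256, 32, 37, 444], [544.6, 274.3])]
top orange []
scene red [([389, 118, 2, 8, 13], [389.5, 121.7]), ([170, 245, 31, 15, 224], [183.9, 251.9]), ([365, 248, 16, 12, 103], [373.2, 253.8])]
scene green [([342, 216, 18, 11, 116], [350.6, 221.2]), ([376, 241, 10, 4, 24], [380.5, 242.5])]
scene blue [([165, 181, 65, 50, 1305], [193.4, 206.8]), ([231, 198, 5, 8, 18], [233.1, 200.4]), ([454, 371, 41, 40, 498], [476.2, 392.6])]
scene orange []
```

View pics/c1.png

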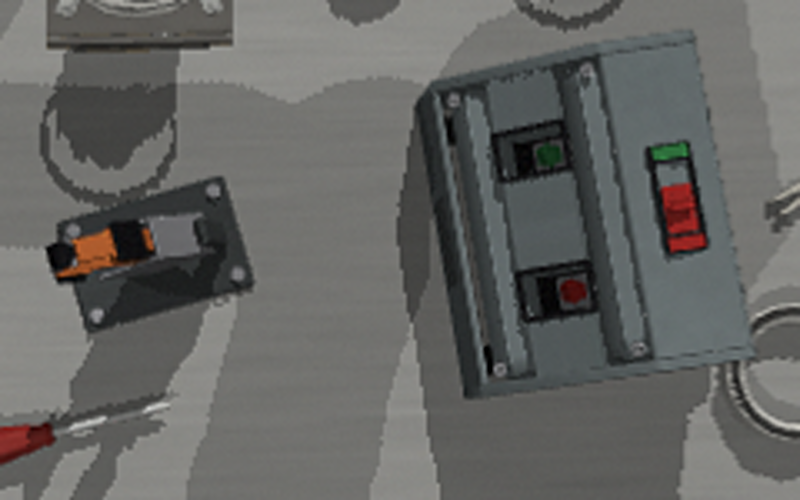

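```bash
python3 - <<'E'
from h import *
import pickle
f=pickle.load(open("top.pkl","rb"));T=cam(f)
P=lambda u,v,z:onz(f,T,(230+u/3.3333,165+v/3.3333),z)
a,b=P(693,32,.133),P(752,355,.133)
d=a-b;print("back edge",a,b,np.linalg.norm(d));yb=d/np.linalg.norm(d);xb=np.array([yb[1],-yb[0],0])
print("box yaw",np.degrees(np.arctan2(xb[1],xb[0])))
o=(a+b)/2-xb*.161/2;o[2]=0;print("origin if centred",o)
fr=[P(*c,.136) for c in((646,147),(687,142),(707,250),(670,255))];print("frame ctr",np.mean(fr,0),"len",np.linalg.norm((fr[0]+fr[1]-fr[2]-fr[3])/2))
def loc(p):d=p-o;return np.array([d@xb,d@yb,d[2]]).round(4)
print("frame in box",loc(np.mean(fr,0)),"ridge",loc(P(681,208,.143)), P(681,208,.143))
# wells: intersect panel plane
n=-.5*xb+.866*np.array([0,0,1]);p0=o+[0,0,.105]
for c in((534,151),(557,290)):
    oo,v=ray(f,T,(230+c[0]/3.3333,165+c[1]/3.3333));p=oo+v*((p0-oo)@n)/(v@n);print("well",loc(p),p)
h=[P(*c,.005) for c in((57,225),(222,178),(253,288),(92,332))]
c=np.mean(h,0);x=(h[1]+h[2]-h[0]-h[3]);x[2]=0;L=np.linalg.norm(x)/2;x/=np.linalg.norm(x);print("holster",c,L,np.linalg.norm(h[1]-h[2]),"yaw",np.degrees(np.arctan2(x[1],x[0])),x)
for nm,z in(("tongtop",.16),("tt",.15)):print(nm,P(60,260,z))
B=[onz(f,T,c,.05) for c in((132,199),(211,198),(211,254),(132,254))];print("pbox",np.mean(B,0),B)
E
```

```text
back edge [ 0.62849271 -0.45382396  0.133     ] [ 0.42685544 -0.47657762  0.133     ] 0.20291701794203795
box yaw -83.56172211866547
origin if centred [ 0.51864738 -0.38520849  0.        ]
frame ctr [ 0.5234584  -0.43666011  0.136     ] len 0.06786445903165103
frame in box [ 0.0517 -0.001   0.136 ] ridge [ 0.0507 -0.0078  0.143 ] [ 0.51655881 -0.4364761   0.143     ]
well [-0.0215  0.0452  0.0926] [ 0.56117428 -0.35874514  0.09257056]
well [-0.0216 -0.045   0.0925] [ 0.47153653 -0.36878315  0.09252632]
holster [ 0.5070401  -0.11314991  0.005     ] 0.11618472405812134 0.07892841208171339 yaw -75.54207566835397 [ 0.24966897 -0.96833125  0.        ]
tongtop [ 0.49084378 -0.05762294  0.16      ]
tt [ 0.49177477 -0.0569466   0.15      ]
pbox [0.54228442 0.1180893  0.05      ] [array([0.6046692, 0.2064341, 0.05     ]), array([0.60343692, 0.03129828, 0.05      ]), array([0.47861879, 0.0311428 , 0.05      ]), array([0.48241278, 0.20348203, 0.05      ])]
```

```bash
cat >> h.py <<'E'
xb=np.array([.1122,-.9937,0]);yb=np.array([.9937,.1122,0]);ob=np.array([.5186,-.3852,0]);Z=np.array([0,0,1.])
def rot(xax,tilt):  # tool y toward -xax, z tilted by tilt toward +xax
    z=np.sin(tilt)*xax-np.cos(tilt)*Z;x=np.cross(xax,Z);x=x/np.linalg.norm(x)  # = -y axis of object
    return R.from_matrix(np.c_[x,np.cross(z,x),z])
def plan(p,r,segs):
    for q,rt,n in segs:
        q=np.array(q,float);d=(r.inv()*rt).as_rotvec();p0,r0=p,r;out=[]
        for i in range(1,n+1):
            pn=p0+(q-p0)*i/n;rn=r0*R.from_rotvec(d*i/n)
            row=np.r_[r.inv().apply(pn-p).round(4),(r.inv()*rn).as_rotvec().round(3)];out.append((row+0.).tolist())
            p=p+r.apply(row[:3]);r=r*R.from_rotvec(row[3:])
        for i in range(0,n,5):print(str(out[i:i+5]).replace(" ",""))
        print("--")
def now():
    from rig import robot
    s=robot.state();r,p=toolpose(s);return p,r
E
python3 - <<'E'
from h import *
print(rot(xb,0).as_matrix().round(2).tolist())
p,r=now();D=rot(xb,0)
plan(p,r,[((.43,.30,.32),D,10),((.47,-.1,.32),D,10),((.49,-.44,.24),D,10)])
E
```

```text
[[-0.99, -0.11, 0.0], [-0.11, 0.99, 0.0], [0.0, -0.0, -1.0]]
[[-0.0311,-0.0203,-0.0098,0.0,0.0,-0.044],[-0.0303,-0.0216,-0.0098,0.0,0.0,-0.044],[-0.0292,-0.023,-0.0097,0.0,0.0,-0.043],[-0.0282,-0.0242,-0.0098,0.0,0.0,-0.044],[-0.0271,-0.0254,-0.0098,-0.001,0.0,-0.044]]
[[-0.026,-0.0266,-0.0098,0.0,0.0,-0.044],[-0.0248,-0.0277,-0.0098,0.0,0.0,-0.044],[-0.0236,-0.0287,-0.0098,0.0,0.0,-0.044],[-0.0222,-0.0298,-0.0098,0.0,0.0,-0.043],[-0.021,-0.0307,-0.0098,0.0,0.0,-0.044]]
--
[[0.0005,-0.0402,0.0,0.0,0.0,0.0],[0.0005,-0.0402,0.0,0.0,0.0,0.0],[0.0005,-0.0402,0.0,0.0,0.0,0.0],[0.0005,-0.0402,0.0,0.0,0.0,0.0],[0.0005,-0.0402,0.0,0.0,0.0,0.0]]
[[0.0005,-0.0401,0.0,0.0,0.0,0.0],[0.0006,-0.0402,0.0,0.0,0.0,0.0],[0.0005,-0.0402,0.0,0.0,0.0,0.0],[0.0005,-0.0402,0.0,0.0,0.0,0.0],[0.0005,-0.0402,0.0,0.0,0.0,0.0]]
--
[[0.0018,-0.034,0.008,0.0,0.0,0.0],[0.0018,-0.034,0.008,0.0,0.0,0.0],[0.0019,-0.034,0.008,0.0,0.0,0.0],[0.0018,-0.034,0.008,0.0,0.0,0.0],[0.0018,-0.0341,0.008,0.0,0.0,0.0]]
[[0.0018,-0.034,0.008,0.0,0.0,0.0],[0.0018,-0.034,0.008,0.0,0.0,0.0],[0.0018,-0.034,0.008,0.0,0.0,0.0],[0.0019,-0.034,0.008,0.0,0.0,0.0],[0.0018,-0.034,0.008,0.0,0.0,0.0]]
--
```

Request:
drive_tool --pt "-0.031 -0.02 -0.01 0 0 -0.044" --pt "-0.03 -0.022 -0.01 0 0 -0.044" --pt "-0.029 -0.023 -0.01 0 0 -0.044" --pt "-0.028 -0.024 -0.01 0 0 -0.044" --pt "-0.027 -0.025 -0.01 0 0 -0.044" --grip 1

```text
time_s: 0.65
ee_pos: [0.315, 0.4455, 0.2728]
tool_rot: [-0.0, 0.052, 0.999, -0.0]
wrist_force: [1.2, 0.5, 0.6]
gripper_width: 0.63
finger_force: 0.0
```

Request:
drive_tool --pt "-0.026 -0.027 -0.01 0 0 -0.044" --pt "-0.025 -0.028 -0.01 0 0 -0.044" --pt "-0.024 -0.029 -0.01 0 0 -0.044" --pt "-0.022 -0.03 -0.01 0 0 -0.044" --pt "-0.021 -0.031 -0.01 0 0 -0.044"

```text
time_s: 1.15
ee_pos: [0.4305, 0.2981, 0.3229]
tool_rot: [-0.0, -0.058, 0.998, 0.0]
wrist_force: [-0.3, 0.1, -0.6]
gripper_width: 0.172
finger_force: 0.0
```

Tracks well.

Request:
drive_tool --pt "0.0005 -0.04 0 0 0 0" --pt "0.0005 -0.04 0 0 0 0" --pt "0.0005 -0.04 0 0 0 0" --pt "0.0005 -0.04 0 0 0 0" --pt "0.0005 -0.04 0 0 0 0"

```text
time_s: 1.65
ee_pos: [0.45, 0.0988, 0.3225]
tool_rot: [-0.0, -0.057, 0.998, 0.0]
wrist_force: [0.6, 0.5, 0.2]
gripper_width: 0.008
finger_force: 0.0
```

Request:
drive_tool --pt "0.0005 -0.04 0 0 0 0" --pt "0.0005 -0.04 0 0 0 0" --pt "0.0005 -0.04 0 0 0 0" --pt "0.0005 -0.04 0 0 0 0" --pt "0.0005 -0.04 0 0 0 0"

```text
time_s: 2.15
ee_pos: [0.4702, -0.1001, 0.3225]
tool_rot: [0.0, -0.057, 0.998, 0.0]
wrist_force: [1.1, -0.4, 0.1]
gripper_width: 0.006
finger_force: 0.0
```

Request:
drive_tool --pt "0.002 -0.034 0.008 0 0 0" --pt "0.002 -0.034 0.008 0 0 0" --pt "0.002 -0.034 0.008 0 0 0" --pt "0.002 -0.034 0.008 0 0 0" --pt "0.002 -0.034 0.008 0 0 0"

```text
time_s: 2.65
ee_pos: [0.4798, -0.2696, 0.2822]
tool_rot: [0.0, -0.057, 0.998, 0.0]
wrist_force: [1.0, 0.2, 0.4]
gripper_width: 0.009
finger_force: 0.0
```

Request:
drive_tool --pt "0.002 -0.034 0.008 0 0 0" --pt "0.002 -0.034 0.008 0 0 0" --pt "0.002 -0.034 0.008 0 0 0" --pt "0.002 -0.034 0.008 0 0 0" --pt "0.002 -0.034 0.008 0 0 0"

```text
time_s: 3.15
ee_pos: [0.4896, -0.4395, 0.2415]
tool_rot: [-0.0, -0.057, 0.998, 0.0]
wrist_force: [0.6, 0.0, 0.9]
gripper_width: 0.005
finger_force: 0.0
```

```bash
python3 - <<'E'
from rig import robot,grab_frame
from h import *
s=robot.state();print(s["ee_pos"],s["q"].round(2))
f=grab_frame("wrist");T=cam(f,s);save(f,"pics/w1.png")
h=cv2.cvtColor(f["img"],cv2.COLOR_RGB2HSV);H,S,v=cv2.split(h)
m=(((H<6)|(H>174))&(S>150)&(v>60)).astype(np.uint8)
n,l,st,c=cv2.connectedComponentsWithStats(m)
for i in range(1,n):
    if st[i][4]>40: print(st[i],c[i].round(),onz(f,T,c[i],.143).round(4))
print("proj ridge",proj(f,T,[.5166,-.4365,.143]),"tcp",proj(f,T,s["ee_pos"]))
E
```

```text
[ 0.48958384 -0.43945618  0.24147966] [ 0.12  0.48  0.78  1.37 -0.33  1.43  2.58]
[262 209  23   9 181] [273. 213.] [ 0.4957 -0.4398  0.143 ]
[264 220  19  14 245] [273. 226.] [ 0.5083 -0.4384  0.143 ]
proj ridge [274.14515085 234.74498591] tcp [274.38476483 248.95169814]
```

View pics/w1.png

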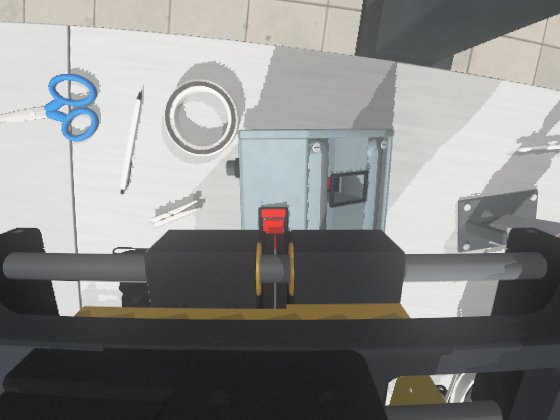

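Request:
drive_tool --pt "0 0 0.03 0 0 0" --pt "0 0 0.03 0 0 0" --pt "0 0 0.02 0 0 0" --pt "0 0 0.013 0 0 0" --pt "0 0 0.008 0 0 0"

```text
time_s: 3.7
ee_pos: [0.4892, -0.4381, 0.1405]
tool_rot: [-0.0, -0.057, 0.998, 0.0]
wrist_force: [0.3, 0.1, 0.1]
gripper_width: 0.011
finger_force: 0.0
```

Request:
drive_tool --pt "-0.005 0 0 0 0 0" --pt "-0.004 0 0 0 0 0" --pt "-0.004 0 0 0 0 0" --pt "-0.004 0 0 0 0 0" --pt "-0.004 0 0 0 0 0"

```text
time_s: 4.2
ee_pos: [0.51, -0.4364, 0.142]
tool_rot: [-0.0, -0.057, 0.998, -0.0]
wrist_force: [-3.5, -1.1, 2.1]
gripper_width: 0.005
finger_force: 1.6
```

Request:
drive_tool --pt "-0.003 0 0.001 0 0 0" --pt "-0.003 0 0.001 0 0 0" --pt "-0.003 0 0 0 0 0"

```text
time_s: 4.5
ee_pos: [0.5197, -0.4347, 0.1392]
tool_rot: [0.0, -0.057, 0.998, 0.0]
wrist_force: [-4.0, -0.2, 0.9]
gripper_width: 0.008
finger_force: 2.4
```

Request:
drive_tool --pt "-0.002 0 0 0 0 0" --pt "-0.002 0 0 0 0 0" --pt "0 0 0 0 0 0"

```text
time_s: 4.8
ee_pos: [0.5202, -0.4348, 0.139]
tool_rot: [-0.003, -0.056, 0.998, 0.001]
wrist_force: [-11.4, 3.6, 4.4]
gripper_width: 0.008
finger_force: 6.2
```

```bash
python3 - <<'E'
from rig import robot,grab_frame
from h import *
for n in("scene","top"):
    f=grab_frame(n);
    a=f["img"][190:300,350:470] if n=="top" else f["img"][215:300,330:430]
    cv2.imwrite(f"pics/{n}2.png",cv2.resize(a,None,fx=4,fy=4,interpolation=cv2.INTER_CUBIC)[:,:,::-1])
a=cv2.imread("pics/scene2.png");b=cv2.imread("pics/top2.png")[:340]
cv2.imwrite("pics/m2.png",np.hstack([cv2.resize(a,(400,340)),cv2.resize(b,(400,340))]))
E
```

```text
(no output)
```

View pics/m2.png

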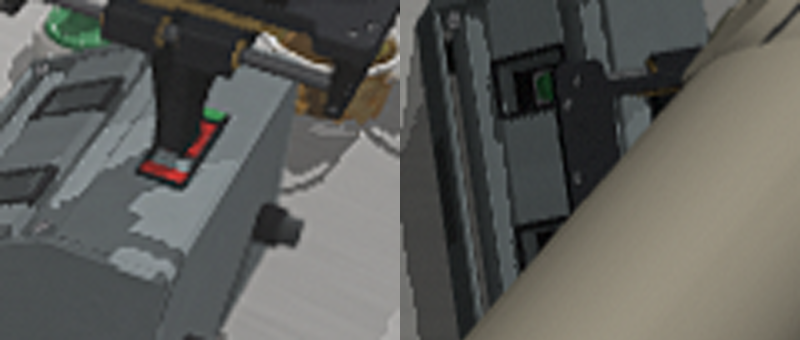

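```bash
cat >> h.py <<'E'
xh=np.array([.2497,-.9683,0]);yh=np.array([.9683,.2497,0])
def rotf(xax,tilt): return rot(xax,tilt)*R.from_rotvec([0,0,np.pi])  # flipped: tool y toward +xax, tool x = obj y
E
python3 - <<'E'
from h import *
p,r=now();p1=p+[-.006,0,0.15]
F=r*R.from_rotvec([0,0,3.0])
plan(p1,r,[((.44,-.10,.34),F,21)])
plan(np.array([.44,-.10,.34]),F,[((.424,-.038,.235),rotf(xh,np.pi/6),5)])
E
```

```text
[[0.0017,0.0162,-0.0024,0.0,0.0,0.143],[0.0041,0.0159,-0.0024,0.0,0.0,0.143],[0.0062,0.0151,-0.0023,0.0,0.0,0.143],[0.0084,0.014,-0.0024,0.0,0.0,0.142],[0.0102,0.0127,-0.0024,0.0,0.0,0.143]]
[[0.012,0.0112,-0.0024,0.0,0.0,0.143],[0.0134,0.0093,-0.0024,0.0,0.0,0.143],[0.0146,0.0073,-0.0023,0.0,0.0,0.143],[0.0155,0.0052,-0.0024,0.0,0.0,0.143],[0.0161,0.0029,-0.0024,0.0,0.0,0.143]]
[[0.0163,0.0006,-0.0024,0.0,0.0,0.142],[0.0162,-0.0018,-0.0024,0.0,0.0,0.143],[0.0159,-0.004,-0.0024,0.0,0.0,0.143],[0.0151,-0.0063,-0.0023,0.0,0.0,0.143],[0.014,-0.0083,-0.0024,0.0,0.0,0.143]]
[[0.0127,-0.0103,-0.0024,0.0,0.0,0.143],[0.0112,-0.012,-0.0024,0.0,0.0,0.143],[0.0093,-0.0134,-0.0024,0.0,0.0,0.142],[0.0073,-0.0146,-0.0023,0.0,0.0,0.143],[0.0051,-0.0155,-0.0024,0.0,0.0,0.143]]
[[0.0029,-0.0161,-0.0024,0.0,0.0,0.143]]
--
[[0.0001,-0.0127,0.021,-0.105,0.001,0.0],[0.0001,-0.0149,0.0196,-0.106,0.0,0.001],[0.0001,-0.0169,0.0179,-0.105,0.001,0.0],[0.0,-0.0186,0.0161,-0.105,0.001,0.001],[0.0,-0.0203,0.0139,-0.106,0.001,0.0]]
--
```

Request:
drive_tool --pt "0.006 0 0 0 0 0" --pt "0 0 -0.03 0 0 0" --pt "0 0 -0.04 0 0 0" --pt "0 0 -0.04 0 0 0" --pt "0 0 -0.04 0 0 0"

```text
time_s: 5.4
ee_pos: [0.5174, -0.435, 0.2913]
tool_rot: [0.0, -0.057, 0.998, -0.0]
wrist_force: [0.2, -0.6, -0.4]
gripper_width: 0.008
finger_force: 0.0
```

Request:
drive_tool --pt "0.002 0.016 -0.002 0 0 0.143" --pt "0.004 0.016 -0.002 0 0 0.143" --pt "0.006 0.015 -0.002 0 0 0.143" --pt "0.008 0.014 -0.002 0 0 0.143" --pt "0.01 0.013 -0.002 0 0 0.143" --grip 0

```text
time_s: 5.9
ee_pos: [0.5002, -0.3551, 0.2997]
tool_rot: [0.0, 0.299, 0.954, 0.0]
wrist_force: [0.3, 0.1, -0.0]
gripper_width: 0.374
finger_force: 0.0
```

Request:
drive_tool --pt "0.012 0.011 -0.002 0 0 0.143" --pt "0.013 0.009 -0.002 0 0 0.143" --pt "0.015 0.007 -0.002 0 0 0.143" --pt "0.016 0.005 -0.002 0 0 0.143" --pt "0.016 0.003 -0.002 0 0 0.143"

```text
time_s: 6.4
ee_pos: [0.4815, -0.2756, 0.3096]
tool_rot: [0.0, 0.614, 0.79, 0.0]
wrist_force: [-0.5, 0.1, -0.5]
gripper_width: 0.835
finger_force: 0.0
```

```bash
python3 - <<'E'
from rig import robot,grab_frame
from h import *
s=robot.state();print(s["q"].round(2))
f=grab_frame("top");T=cam(f);h=cv2.cvtColor(f["img"],cv2.COLOR_RGB2HSV);H,S,v=cv2.split(h)
for k,m in dict(red=((H<6)|(H>174))&(S>150)&(v>60),green=(H>50)&(H<90)&(S>90)&(v>50)).items():
    n,l,st,c=cv2.connectedComponentsWithStats(m.astype(np.uint8));print(k,[(st[i].tolist(),c[i].round(1).tolist()) for i in range(1,n) if st[i][4]>12])
cv2.imwrite("pics/t3.png",cv2.resize(f["img"][190:270,400:470],None,fx=6,fy=6)[:,:,::-1])
E
```

```text
[-0.4   0.19  0.98  1.55 -0.16  1.49  0.83]
red [([283, 60, 7, 2, 13], [285.8, 60.5]), ([205, 293, 41, 16, 363], [223.7, 299.6])]
green [([331, 134, 22, 22, 335], [341.5, 144.4])]
```

Request:
drive_tool --pt "0.016 0.001 -0.002 0 0 0.143" --pt "0.016 -0.002 -0.002 0 0 0.143" --pt "0.016 -0.004 -0.002 0 0 0.143" --pt "0.015 -0.006 -0.002 0 0 0.143" --pt "0.014 -0.008 -0.002 0 0 0.143"

```text
time_s: 6.95
ee_pos: [0.4646, -0.1967, 0.3197]
tool_rot: [0.0, 0.85, 0.526, 0.001]
wrist_force: [0.6, -0.3, -0.2]
gripper_width: 0.998
finger_force: 0.0
```

Request:
drive_tool --pt "0.013 -0.01 -0.002 0 0 0.143" --pt "0.011 -0.012 -0.002 0 0 0.143" --pt "0.009 -0.013 -0.002 0 0 0.143" --pt "0.007 -0.015 -0.002 0 0 0.143" --pt "0.005 -0.016 -0.002 0 0 0.143"

```text
time_s: 7.45
ee_pos: [0.4463, -0.117, 0.3299]
tool_rot: [-0.0, 0.981, 0.195, 0.001]
wrist_force: [0.2, -0.1, 0.9]
gripper_width: 1.002
finger_force: 0.0
```

```bash
python3 - <<'E'
from h import *
from rig import robot
print(robot.state()["q"].round(2))
p,r=now();print(p)
plan(p,r,[((.424,-.038,.235),rotf(xh,np.pi/6),5)])
E
```

```text
[-0.69 -0.16  0.76  1.72  0.11  1.54 -1.11]
[ 0.44634274 -0.11702     0.32990512]
[[0.0019,-0.0163,0.019,-0.105,-0.008,0.027],[0.0016,-0.0183,0.0171,-0.104,-0.007,0.028],[0.0011,-0.0199,0.0152,-0.105,-0.008,0.027],[0.0007,-0.0215,0.013,-0.104,-0.007,0.027],[0.0002,-0.0227,0.0106,-0.105,-0.008,0.028]]
--
```

Request:
drive_tool --pt "0.002 -0.016 0.019 -0.105 -0.008 0.027" --pt "0.002 -0.018 0.017 -0.105 -0.008 0.027" --pt "0.001 -0.02 0.015 -0.105 -0.008 0.027" --pt "0.001 -0.021 0.013 -0.105 -0.008 0.027" --pt "0 -0.023 0.011 -0.105 -0.008 0.027"

```text
time_s: 7.95
ee_pos: [0.4245, -0.0385, 0.2346]
tool_rot: [0.259, 0.957, 0.125, 0.033]
wrist_force: [0.3, 0.7, 0.0]
gripper_width: 0.999
finger_force: 0.0
```

```bash
python3 - <<'E'
from rig import robot,grab_frame
from h import *
import pickle
s=robot.state();print(s["q"].round(2),s["ee_pos"])
f=grab_frame("wrist");T=cam(f,s);save(f,"pics/w3.png");pickle.dump((f,T),open("w3.pkl","wb"))
n=-.5*xh+.866*Z;fl=np.array([.510,-.130,.03])
for z in(0,.07,.101,.15):print(z,proj(f,T,fl+z*n).round())
g=grab_frame("top");cv2.imwrite("pics/t3.png",g["img"][:,:,::-1]);pickle.dump(g,open("t3.pkl","wb"))
E
```

```text
[-0.77 -0.17  0.29  2.07  0.57  1.4  -1.94] [ 0.42450748 -0.03847908  0.23455476]
0 [269. 135.]
0.07 [268. 136.]
0.101 [267. 137.]
0.15 [266. 139.]
```

View pics/w3.png

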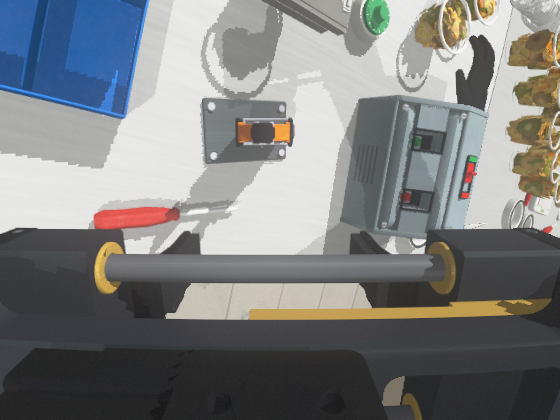

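```bash
python3 - <<'E'
from h import *
import pickle
f,T=pickle.load(open("w3.pkl","rb"))
H,S,v=cv2.split(cv2.cvtColor(f["img"],cv2.COLOR_RGB2HSV))
m=((H>5)&(H<22)&(S>150)&(v>90));m[:100]=0;m[170:]=0;m[:,:200]=0;m[:,320:]=0
ys,xs=np.nonzero(m);rc=cv2.minAreaRect(np.c_[xs,ys].astype(np.float32));print(rc,xs.min(),xs.max(),ys.min(),ys.max())
# black/orange combined: pad end
n=-.5*xh+.866*Z;fl=np.array([.510,-.130,.03]);e=-(.866*xh+.5*Z)
for z in(.084,.101,.118): print(z,[proj(f,T,fl+z*n+s*.026*(.866*xh+.5*Z)+t*.013*yh).round(1).tolist() for s in(-1,1) for t in(-1,1)])
c=f["img"]
for y in range(148,206,2):print(y,[''.join('R' if (( (H[y,x]<6 or H[y,x]>174) and S[y,x]>130)) else 'G' if 45<H[y,x]<90 and S[y,x]>90 else 'k' if v[y,x]<50 else '.' for x in range(456,486))])
print(c[120:145:3,232:300:4].tolist()[4])
E
```

```text
((263.5, 132.0), (20.0, 51.0), 90.0) 238 289 122 142
0.084 [[242.1, 149.5], [241.7, 123.4], [293.0, 149.8], [293.5, 123.7]]
0.101 [[240.4, 150.7], [239.9, 123.0], [294.1, 151.0], [294.7, 123.3]]
0.118 [[238.4, 152.0], [237.8, 122.6], [295.4, 152.3], [296.0, 123.0]]
148 ['..............................']
150 ['..............................']
152 ['..............................']
154 ['..............................']
156 ['..............GGG.............']
158 ['..............GGGGGGG.........']
160 ['.............GGGGGGGG.........']
162 ['..............................']
164 ['............RRRRRR............']
166 ['............RRRRRR............']
168 ['............RRRRRR............']
170 ['...........RRRRRR.............']
172 ['...........RR.RRRRR...........']
174 ['..........RRRRRRRRRR..........']
176 ['..........RRRRRR..............']
178 ['..........RRRRRR..............']
180 ['.........RRRRRR...............']
182 ['.............R................']
184 ['..............................']
186 ['..............................']
188 ['..............................']
190 ['..............................']
192 ['..............................']
194 ['......RRRRRRR.................']
196 ['.....RRRRRRR..................']
198 ['..............................']
200 ['..............................']
202 ['..............................']
204 ['..............................']
[[126, 131, 132], [75, 74, 72], [143, 92, 66], [143, 91, 64], [142, 92, 64], [72, 67, 67], [74, 71, 71], [77, 73, 73], [83, 79, 79], [83, 79, 79], [85, 80, 79], [246, 162, 70], [246, 162, 70], [246, 163, 70], [246, 164, 74], [98, 94, 94], [230, 230, 228]]
```

```bash
python3 - <<'E'
from h import *
import pickle
f=pickle.load(open("top.pkl","rb"));T=cam(f)
p=onz(f,T,(230+131/3.3333,165+240/3.3333),.13);g=p-.025*.866*xh;g[2]=.1175
n=-.5*xh+.866*Z
print("grip top",g,"wrist",np.array([.514,-.127,.03])+.101*n)
e=.866*xh+.5*Z
fl=np.array([.514,-.127,.03])
for s in(-1,1):
  for z in(.084,.118):print([(3.333*(proj(f,T,fl+z*n+s*.026*e+t*.013*yh)-[230,165])).round().tolist() for t in(-1,1)])
print("bow",(3.333*(proj(f,T,fl+.15*n)-[230,165])).round())
pp,r=now();F=rotf(xh,np.pi/6);fl=np.array([.513,-.127,.03])
plan(pp,r,[(fl+.16*n,F,5),(fl+.086*n,F,5)])
E
```

```text
grip top [ 0.49968429 -0.07853929  0.1175    ] wrist [ 0.50139015 -0.07810085  0.117466  ]
[[84.0, 278.0], [73.0, 239.0]]
[[54.0, 282.0], [44.0, 242.0]]
[[151.0, 256.0], [140.0, 216.0]]
[[123.0, 259.0], [112.0, 218.0]]
bow [ 55. 253.]
[[0.013,-0.0009,0.0139,0.001,0.0,0.003],[0.013,-0.0009,0.014,0.002,0.001,0.003],[0.013,-0.0009,0.0139,0.001,0.0,0.003],[0.0129,-0.001,0.014,0.001,0.0,0.004],[0.013,-0.001,0.0139,0.001,0.001,0.003]]
--
[[0.0,0.0,0.0148,0.0,0.0,0.0],[0.0,0.0,0.0148,0.0,0.0,0.0],[0.0,0.0,0.0148,0.0,0.0,0.0],[0.0,0.0,0.0148,0.0,0.0,0.0],[0.0,0.0,0.0148,0.0,0.0,0.0]]
--
```

Request:
drive_tool --pt "0.013 -0.001 0.014 0 0 0.003" --pt "0.013 -0.001 0.014 0 0 0.003" --pt "0.013 -0.001 0.014 0 0 0.003" --pt "0.013 -0.001 0.014 0 0 0.003" --pt "0.013 -0.001 0.014 0 0 0.003"

```text
time_s: 8.55
ee_pos: [0.496, -0.0536, 0.1715]
tool_rot: [0.257, 0.959, 0.118, 0.034]
wrist_force: [0.5, 0.9, 0.3]
gripper_width: 0.999
finger_force: 0.0
```

Request:
drive_tool --pt "0 0 0.02 0 0 0" --pt "0 0 0.02 0 0 0" --pt "0 0 0.015 0 0 0" --pt "0 0 0.012 0 0 0" --pt "0 0 0.007 0 0 0"

```text
time_s: 9.05
ee_pos: [0.5042, -0.0899, 0.1071]
tool_rot: [0.258, 0.959, 0.117, 0.033]
wrist_force: [0.1, 0.2, 0.3]
gripper_width: 0.997
finger_force: 0.0
```

Request:
drive_tool --pt "0 0 0 0 0 0" --pt "0 0 0 0 0 0" --pt "0 0 0 0 0 0" --pt "0 0 0 0 0 0" --pt "0 0 0 0 0 0" --grip 0.425

```text
time_s: 9.55
ee_pos: [0.5043, -0.088, 0.1075]
tool_rot: [0.257, 0.959, 0.117, 0.034]
wrist_force: [-0.8, 4.1, -1.9]
gripper_width: 0.637
finger_force: 2.1
```

Request:
drive_tool --pt "0 0 0 0 0 0" --pt "0 0 0 0 0 0" --pt "0 0 0 0 0 0"

```text
time_s: 9.85
ee_pos: [0.5043, -0.0878, 0.1074]
tool_rot: [0.257, 0.959, 0.117, 0.034]
wrist_force: [-1.0, 6.4, -0.5]
gripper_width: 0.582
finger_force: 2.7
```

Request:
drive_tool --pt "0 -0.002 0 0 0 0" --pt "0 -0.001 0 0 0 0" --pt "0 0 0 0 0 0"

```text
time_s: 10.15
ee_pos: [0.5037, -0.0862, 0.1062]
tool_rot: [0.258, 0.958, 0.117, 0.034]
wrist_force: [-1.2, 4.2, 2.3]
gripper_width: 0.578
finger_force: 4.4
```

Request:
drive_tool --pt "0 -0.002 0 0 0 0" --pt "0 0 0 0 0 0"

```text
time_s: 10.35
ee_pos: [0.5031, -0.085, 0.1051]
tool_rot: [0.258, 0.958, 0.117, 0.034]
wrist_force: [0.4, 1.4, 3.1]
gripper_width: 0.576
finger_force: 3.4
```

```bash
python3 - <<'E'
from h import *
import pickle
f=pickle.load(open("top.pkl","rb"));T=cam(f)
nb=-.5*xb+.866*Z;p0=ob+[0,0,.105]
o,v=ray(f,T,(230+573/3.3333,165+290/3.3333));q=p0-.030*nb;p=o+v*((q-o)@nb)/(v@nb)
d=p-ob;print("tang top loc",d@xb,d@yb,d[2]); c=p+.03*nb;d=c-ob;print("-> axis at panel",c,d@xb,d@yb,d[2])
o,v=ray(f,T,(230+548/3.3333,165+153/3.3333));p=o+v*((q-o)@nb)/(v@nb);c=p+.03*nb;d=c-ob;print("green",d@xb,d@yb,d[2])
W=np.array([.4715,-.3688,.0925]);F=rotf(xb,np.pi/6)
pp,r=now();n=-.5*xh+.866*Z
plan(pp,r,[(pp+.11*n,r,5),((.475,-.16,.26),F,5),(W+.145*nb,F,5)])
E
```

```text
tang top loc -0.005739870003785478 -0.04511505609940919 0.06704523212829971
-> axis at panel [ 0.47144345 -0.36965272  0.09302523] -0.020740297953785493 -0.045115056099409176 0.09302523212829972
green -0.021887902915570717 0.04604069963607691 0.09236264265844685
[[0.0,0.0001,-0.022,0.0,0.0,0.0],[0.0,0.0,-0.022,0.0,0.0,0.0],[-0.0001,0.0001,-0.022,0.0,0.0,0.0],[0.0,0.0001,-0.022,0.0,0.0,0.0],[0.0,0.0,-0.022,0.0,0.0,0.0]]
--
[[-0.0089,0.0269,0.0018,0.001,-0.014,0.022],[-0.0083,0.0272,0.0019,0.0,-0.014,0.023],[-0.0077,0.0273,0.0021,0.001,-0.014,0.022],[-0.007,0.0275,0.0021,0.0,-0.013,0.022],[-0.0064,0.0276,0.0022,0.001,-0.014,0.022]]
--
[[-0.0054,0.0191,0.0207,0.0,0.0,0.0],[-0.0054,0.0191,0.0207,0.0,0.0,0.0],[-0.0054,0.0192,0.0207,0.0,0.0,0.0],[-0.0054,0.0191,0.0207,0.0,0.0,0.0],[-0.0054,0.0191,0.0208,0.0,0.0,0.0]]
--
```

Tang and well axis agree within 1 mm. Draw the tongs and go over the well.

Request:
drive_tool --pt "0 0 -0.01 0 0 0" --pt "0 0 -0.02 0 0 0" --pt "0 0 -0.025 0 0 0" --pt "0 0 -0.03 0 0 0" --pt "0 0 -0.025 0 0 0"

```text
time_s: 10.85
ee_pos: [0.4889, -0.0306, 0.2016]
tool_rot: [0.258, 0.959, 0.117, 0.034]
wrist_force: [0.8, 0.5, -1.3]
gripper_width: 0.572
finger_force: 5.8
```

Request:
drive_tool --pt "-0.009 0.027 0.002 0 -0.014 0.022" --pt "-0.008 0.027 0.002 0 -0.014 0.022" --pt "-0.008 0.027 0.002 0 -0.014 0.022" --pt "-0.007 0.027 0.002 0 -0.014 0.022" --pt "-0.006 0.028 0.002 0 -0.014 0.022"

```text
time_s: 11.35
ee_pos: [0.4743, -0.1607, 0.2601]
tool_rot: [0.259, 0.964, 0.054, 0.013]
wrist_force: [0.4, 0.1, -1.0]
gripper_width: 0.578
finger_force: 5.8
```

Request:
drive_tool --pt "-0.005 0.019 0.02 0 0 0" --pt "-0.005 0.019 0.02 0 0 0" --pt "-0.005 0.019 0.02 0 0 0" --pt "-0.005 0.019 0.02 0 0 0" --pt "-0.005 0.019 0.02 0 0 0"

```text
time_s: 11.85
ee_pos: [0.4642, -0.295, 0.2206]
tool_rot: [0.259, 0.964, 0.054, 0.014]
wrist_force: [0.3, -0.1, -0.5]
gripper_width: 0.575
finger_force: 5.8
```

```bash
python3 - <<'E'
from rig import robot,grab_frame
from h import *
import pickle
s=robot.state();print(s["q"].round(2),s["ee_pos"]);p,r=now();F=rotf(xb,np.pi/6)
W=np.array([.4715,-.3692,.0928]);nb=-.5*xb+.866*Z
tip=p+r.apply([0,0,.085]);d=F.inv().apply(tip-W);print("tip rel well (tool axes)",d.round(4),"rot",(r.inv()*F).as_rotvec().round(3))
plan(p,r,[(W+.125*nb,F,1)])
im=[]
for nme in("wrist","top","scene"):
    f=grab_frame(nme);T=cam(f,s);pickle.dump((f,T),open(nme+"4.pkl","wb"))
    uv=proj(f,T,tip);print(nme,uv,"W",proj(f,T,W));u,v=(uv).astype(int)
    u=min(max(u,65),495);v=min(max(v,70),350)
    im.append(cv2.resize(f["img"][v-70:v+70,u-65:u+65],(260,280),interpolation=cv2.INTER_CUBIC)[:,:,::-1]);print(u-65,v-70)
cv2.imwrite("pics/m4.png",np.hstack(im))
E
```

```text
[-0.49 -0.03  0.65  1.97  0.59  1.11 -1.54] [ 0.46423418 -0.29500348  0.22059523]
tip rel well (tool axes) [ 0.001  -0.0005 -0.0629] rot [0.002 0.002 0.   ]
[[-0.0011,0.0006,0.023,0.002,0.002,0.0]]
--
wrist [274.8709613  209.96124064] W [275.24319127 195.01799212]
209 139
top [387.21690126 251.61083832] W [397.32623288 252.00456195]
322 181
scene [319.78029272 241.37820652] W [332.11752902 266.82913908]
254 171
```

View pics/m4.png

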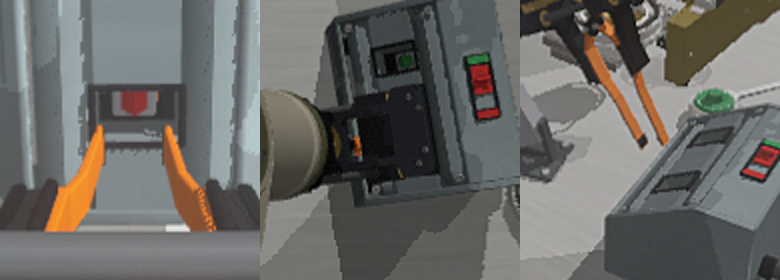

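Request:
drive_tool --pt "-0.002 0 0.012 0 0 0" --pt "0 0 0.02 0 0 0" --pt "0 0 0.02 0 0 0" --pt "0 0 0.018 0 0 0" --pt "0 0 0.01 0 0 0"

```text
time_s: 12.5
ee_pos: [0.4673, -0.3333, 0.1507]
tool_rot: [0.259, 0.964, 0.055, 0.013]
wrist_force: [-0.9, 0.2, -1.5]
gripper_width: 0.578
finger_force: 5.7
```

Request:
drive_tool --pt "0 0 0.006 0 0 0" --pt "0 0 0.006 0 0 0" --pt "0 0 0.005 0 0 0" --pt "0 0 0.004 0 0 0" --pt "0 0 0 0 0 0"

```text
time_s: 13.0
ee_pos: [0.4694, -0.344, 0.1336]
tool_rot: [0.26, 0.964, 0.055, 0.014]
wrist_force: [-0.2, 0.2, -1.0]
gripper_width: 0.574
finger_force: 4.6
```

Request:
drive_tool --pt "0 0 0.003 0 0 0" --pt "0 0 0.003 0 0 0" --pt "0 0 0 0 0 0"

```text
time_s: 13.3
ee_pos: [0.4697, -0.347, 0.1284]
tool_rot: [0.26, 0.964, 0.055, 0.014]
wrist_force: [1.0, 0.4, 2.2]
gripper_width: 0.576
finger_force: 3.6
```

Request:
drive_tool --pt "0 0 0 0 0 0" --pt "0 0 0 0 0 0" --pt "0 0 0 0 0 0" --pt "0 0 0 0 0 0" --pt "0 0 0 0 0 0" --grip 0.6

```text
time_s: 13.8
ee_pos: [0.469, -0.3481, 0.1287]
tool_rot: [0.26, 0.964, 0.054, 0.014]
wrist_force: [0.8, -4.4, 0.1]
gripper_width: 0.54
finger_force: 30.0
```

Request:
drive_tool --pt "0 0.001 -0.002 0 0 0" --pt "0 0 -0.003 0 0 0" --pt "0 0 -0.004 0 0 0" --pt "0 0 -0.006 0 0 0" --pt "0 0 -0.008 0 0 0"

```text
time_s: 14.3
ee_pos: [0.468, -0.3356, 0.1488]
tool_rot: [0.259, 0.964, 0.055, 0.014]
wrist_force: [0.2, 0.4, -1.3]
gripper_width: 0.507
finger_force: 30.0
```

Request:
drive_tool --pt "0 0 -0.01 0 0 0" --pt "0 0 -0.012 0 0 0" --pt "0 0 -0.015 0 0 0" --pt "0 0 -0.015 0 0 0" --pt "0 0 -0.015 0 0 0"

```text
time_s: 14.8
ee_pos: [0.4645, -0.3017, 0.2076]
tool_rot: [0.259, 0.964, 0.055, 0.014]
wrist_force: [0.6, -0.5, -1.0]
gripper_width: 0.512
finger_force: 30.0
```

```bash
cat > look.py <<'E'
from rig import robot,grab_frame
from h import *
s=robot.state();p,r=now();print(p.round(4),s["gripper_width"])
f=grab_frame("wrist");T=cam(f,s);H,S,v=cv2.split(cv2.cvtColor(f["img"],cv2.COLOR_RGB2HSV))
for k,m in dict(red=((H<6)|(H>174))&(S>120)&(v>50),orange=(H>6)&(H<22)&(S>170)&(v>100)).items():
    m[:130]=0;m[240:]=0;m[:,:220]=0;m[:,330:]=0
    n,l,st,c=cv2.connectedComponentsWithStats(m.astype(np.uint8));print(k,[(st[i].tolist(),c[i].round(1).tolist()) for i in range(1,n) if st[i][4]>12])
W=np.array([.4715,-.3692,.0928]);nb=-.5*xb+.866*Z
print("tip",proj(f,T,p+r.apply([0,0,.085])),"seated tang top",proj(f,T,W-.03*nb))
import sys
cv2.imwrite(sys.argv[1],cv2.resize(f["img"][120:250,200:350],None,fx=3,fy=3,interpolation=cv2.INTER_CUBIC)[:,:,::-1])
E
python3 look.py pics/w5.png
```

```text
[ 0.4645 -0.3017  0.2076] 0.5117660346259821
red [([270, 187, 13, 12, 126], [276.2, 192.2])]
orange [([249, 206, 24, 34, 341], [264.4, 226.6]), ([277, 206, 24, 34, 165], [286.6, 224.3])]
tip [274.87120718 209.96129583] seated tang top [275.82703923 191.85957862]
```

```bash
python3 - <<'E'
from h import *
import pickle
f,T=pickle.load(open("wrist4.pkl","rb"))
H,S,v=cv2.split(cv2.cvtColor(f["img"],cv2.COLOR_RGB2HSV))
for k,m in dict(red=((H<6)|(H>174))&(S>120)&(v>50),orange=(H>6)&(H<22)&(S>170)&(v>100)).items():
    m[:130]=0;m[240:]=0;m[:,:220]=0;m[:,330:]=0
    n,l,st,c=cv2.connectedComponentsWithStats(m.astype(np.uint8));print(k,[(st[i].tolist(),c[i].round(1).tolist()) for i in range(1,n) if st[i][4]>12])
a=f["img"][120:250,200:350];b=cv2.imread("pics/w5.png")
cv2.imwrite("pics/m5.png",np.hstack([cv2.resize(a,(390,338),interpolation=cv2.INTER_CUBIC)[:,:,::-1],cv2.resize(b,(390,338))]))
E
```

```text
red [([270, 185, 12, 12, 117], [275.6, 189.4])]
orange [([237, 202, 24, 38, 388], [251.4, 225.3]), ([291, 202, 20, 38, 155], [299.3, 220.8])]
```

View pics/m5.png

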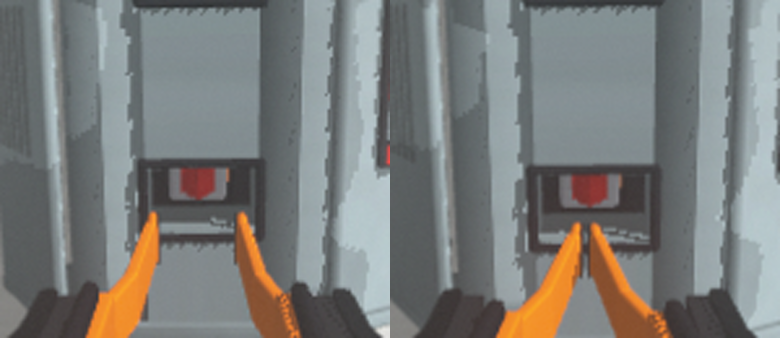

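Request:
drive_tool --pt "0 0.002 0 0 0 0" --pt "0 0 0 0 0 0" --pt "0 0 0.01 0 0 0" --pt "0 0 0.02 0 0 0" --pt "0 0 0.02 0 0 0" --grip 0.42

```text
time_s: 15.35
ee_pos: [0.4671, -0.3303, 0.1629]
tool_rot: [0.259, 0.964, 0.055, 0.014]
wrist_force: [-0.2, 1.0, -0.8]
gripper_width: 0.577
finger_force: 4.5
```

Request:
drive_tool --pt "0 0 0.012 0 0 0" --pt "0 0 0.012 0 0 0" --pt "0 0 0.008 0 0 0" --pt "0 0 0.004 0 0 0" --pt "0 0 0 0 0 0"

```text
time_s: 15.85
ee_pos: [0.4689, -0.3479, 0.1327]
tool_rot: [0.26, 0.964, 0.055, 0.013]
wrist_force: [-0.5, 1.3, 0.2]
gripper_width: 0.582
finger_force: 4.5
```

Request:
drive_tool --pt "0 0 0.003 0 0 0" --pt "0 0 0.002 0 0 0" --pt "0 0 0 0 0 0"

```text
time_s: 16.15
ee_pos: [0.4702, -0.3499, 0.1293]
tool_rot: [0.26, 0.964, 0.055, 0.015]
wrist_force: [-0.4, 1.1, 0.3]
gripper_width: 0.58
finger_force: 3.8
```

Request:
drive_tool --pt "0 0 0.002 0 0 0" --pt "0 0 0.002 0 0 0" --pt "0 0 0 0 0 0"

```text
time_s: 16.45
ee_pos: [0.4701, -0.3521, 0.1255]
tool_rot: [0.26, 0.964, 0.055, 0.014]
wrist_force: [0.2, 1.0, 3.8]
gripper_width: 0.579
finger_force: 3.1
```

Request:
drive_tool --pt "0 0 0.0015 0 0 0" --pt "0 0 0.0015 0 0 0" --pt "0 0 0 0 0 0"

```text
time_s: 16.75
ee_pos: [0.4699, -0.3536, 0.1227]
tool_rot: [0.26, 0.964, 0.055, 0.014]
wrist_force: [-0.1, 1.5, 1.9]
gripper_width: 0.581
finger_force: 3.2
```

Request:
drive_tool --pt "0 0 -0.001 0 0 0" --pt "0 0 0 0 0 0" --pt "0 0 0 0 0 0" --pt "0 0 0 0 0 0" --pt "0 0 0 0 0 0" --grip 0.7

```text
time_s: 17.25
ee_pos: [0.4696, -0.3529, 0.1234]
tool_rot: [0.259, 0.964, 0.055, 0.014]
wrist_force: [-0.0, -0.2, -5.2]
gripper_width: 0.541
finger_force: 30.1
```

Request:
drive_tool --pt "0 0 -0.0005 0 0 0" --pt "0 0 -0.0005 0 0 0" --pt "0 0 -0.001 0 0 0" --pt "0 0 -0.001 0 0 0" --pt "0 0 -0.001 0 0 0"

```text
time_s: 17.75
ee_pos: [0.4698, -0.3509, 0.1273]
tool_rot: [0.259, 0.964, 0.055, 0.014]
wrist_force: [0.3, -1.6, -4.5]
gripper_width: 0.538
finger_force: 30.1
```

Request:
drive_tool --pt "0 0 -0.002 0 0 0" --pt "0 0 -0.002 0 0 0" --pt "0 0 -0.002 0 0 0" --pt "0 0 -0.002 0 0 0" --pt "0 0 -0.002 0 0 0"

```text
time_s: 18.25
ee_pos: [0.4693, -0.346, 0.1361]
tool_rot: [0.26, 0.964, 0.055, 0.014]
wrist_force: [-0.1, -2.2, -4.6]
gripper_width: 0.537
finger_force: 30.1
```

Request:
drive_tool --pt "0 0 -0.003 0 0 0" --pt "0 0 -0.003 0 0 0" --pt "0 0 -0.003 0 0 0" --pt "0 0 -0.003 0 0 0" --pt "0 0 -0.003 0 0 0"

```text
time_s: 18.75
ee_pos: [0.4685, -0.3384, 0.1492]
tool_rot: [0.26, 0.964, 0.055, 0.014]
wrist_force: [0.5, -0.4, -0.8]
gripper_width: 0.515
finger_force: 24.9
```

Request:
drive_tool --pt "0 0 -0.01 0 0 0" --pt "0 0 -0.02 0 0 0" --pt "0 0 -0.02 0 0 0" --pt "0 0 -0.0175 0 0 0" --pt "0 0 0 0 0 0" --grip 0.42

```text
time_s: 19.25
ee_pos: [0.4664, -0.3039, 0.2096]
tool_rot: [0.259, 0.964, 0.055, 0.017]
wrist_force: [0.3, -0.8, -1.0]
gripper_width: 0.578
finger_force: 4.5
```

```bash
python3 look.py pics/w6.png; python3 - <<'E'
import cv2
cv2.imwrite("pics/m6.png",cv2.imread("pics/w6.png"))
E
```

```text
[ 0.4664 -0.3039  0.2096] 0.5776868844754098
red [([268, 190, 14, 14, 159], [274.8, 195.9])]
orange [([242, 208, 16, 32, 263], [251.9, 226.3]), ([293, 208, 16, 32, 152], [299.1, 224.9])]
tip [274.87162978 209.96047501] seated tang top [272.96373965 193.74466025]
```

View pics/m6.png

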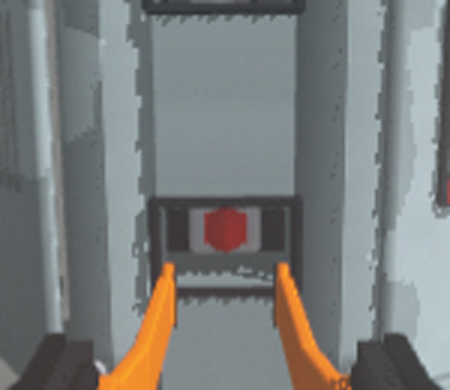

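Request:
drive_tool --pt "0 0 0.015 0 0 0" --pt "0 0 0.02 0 0 0" --pt "0 0 0.018 0 0 0" --pt "0 0 0.012 0 0 0" --pt "0 0 0.006 0 0 0"

```text
time_s: 19.8
ee_pos: [0.4675, -0.3412, 0.1444]
tool_rot: [0.26, 0.964, 0.055, 0.013]
wrist_force: [0.4, 0.1, -0.6]
gripper_width: 0.58
finger_force: 4.4
```

Request:
drive_tool --pt "0 0 0.004 0 0 0" --pt "0 0 0.004 0 0 0" --pt "0 0 0.003 0 0 0" --pt "0 0 0 0 0 0"

```text
time_s: 20.2
ee_pos: [0.4692, -0.3458, 0.1362]
tool_rot: [0.26, 0.964, 0.055, 0.014]
wrist_force: [-0.2, -0.1, -0.6]
gripper_width: 0.582
finger_force: 4.4
```

Request:
drive_tool --pt "0 0 0.002 0 0 0" --pt "0 0 0.002 0 0 0" --pt "0 0 0 0 0 0"

```text
time_s: 20.5
ee_pos: [0.4694, -0.3478, 0.1327]
tool_rot: [0.259, 0.964, 0.055, 0.014]
wrist_force: [-0.2, 0.2, -1.3]
gripper_width: 0.582
finger_force: 4.5
```

Request:
drive_tool --pt "0 0 0.002 0 0 0" --pt "0 0 0.001 0 0 0" --pt "0 0 0 0 0 0"

```text
time_s: 20.8
ee_pos: [0.4695, -0.3493, 0.1301]
tool_rot: [0.26, 0.964, 0.055, 0.014]
wrist_force: [0.2, -0.1, -2.0]
gripper_width: 0.585
finger_force: 4.5
```

Request:
drive_tool --pt "0 0 0.002 0 0 0" --pt "0 0 0.001 0 0 0" --pt "0 0 0 0 0 0"

```text
time_s: 21.1
ee_pos: [0.4697, -0.3508, 0.1275]
tool_rot: [0.26, 0.964, 0.055, 0.014]
wrist_force: [0.2, -0.1, -2.2]
gripper_width: 0.581
finger_force: 5.7
```

Request:
drive_tool --pt "0 0 0.0015 0 0 0" --pt "0 0 0.001 0 0 0" --pt "0 0 0 0 0 0"

```text
time_s: 21.4
ee_pos: [0.4699, -0.3519, 0.1253]
tool_rot: [0.259, 0.964, 0.055, 0.014]
wrist_force: [0.4, 0.3, -1.5]
gripper_width: 0.58
finger_force: 7.2
```

Request:
drive_tool --pt "0 0 0.0015 0 0 0" --pt "0 0 0.001 0 0 0" --pt "0 0 0 0 0 0"

```text
time_s: 21.7
ee_pos: [0.4701, -0.3531, 0.1232]
tool_rot: [0.259, 0.964, 0.055, 0.014]
wrist_force: [0.6, 1.9, -0.5]
gripper_width: 0.583
finger_force: 8.6
```

Request:
drive_tool --pt "0 0 0 0 0 0" --pt "0 0 0 0 0 0" --pt "0 0 0 0 0 0" --pt "0 0 0 0 0 0" --grip 0.7

```text
time_s: 22.1
ee_pos: [0.47, -0.3532, 0.1232]
tool_rot: [0.259, 0.964, 0.055, 0.014]
wrist_force: [1.4, 1.6, -2.7]
gripper_width: 0.573
finger_force: 30.0
```

Request:
drive_tool --pt "0 0 -0.001 0 0 0" --pt "0 0 -0.001 0 0 0" --pt "0 0 -0.002 0 0 0" --pt "0 0 -0.002 0 0 0" --pt "0 0 -0.002 0 0 0"

```text
time_s: 22.6
ee_pos: [0.4694, -0.3492, 0.1303]
tool_rot: [0.259, 0.964, 0.055, 0.014]
wrist_force: [-0.4, -0.2, -5.4]
gripper_width: 0.576
finger_force: 30.0
```

Request:
drive_tool --pt "0 0 -0.003 0 0 0" --pt "0 0 -0.003 0 0 0" --pt "0 0 -0.003 0 0 0" --pt "0 0 -0.003 0 0 0" --pt "0 0 -0.003 0 0 0"

```text
time_s: 23.1
ee_pos: [0.4691, -0.3418, 0.1438]
tool_rot: [0.26, 0.964, 0.055, 0.014]
wrist_force: [1.2, 1.0, -1.5]
gripper_width: 0.576
finger_force: 30.0
```

Request:
drive_tool --pt "0 0 -0.005 0 0 0" --pt "0 0 -0.008 0 0 0" --pt "0 0 -0.01 0 0 0" --pt "0 0 -0.01 0 0 0" --pt "0 0 -0.01 0 0 0"

```text
time_s: 23.6
ee_pos: [0.4665, -0.3198, 0.1814]
tool_rot: [0.259, 0.964, 0.055, 0.014]
wrist_force: [0.9, -0.3, -2.1]
gripper_width: 0.574
finger_force: 30.0
```

Request:
drive_tool --pt "0 0 -0.012 0 0 0" --pt "0 0 -0.015 0 0 0" --pt "0 0 -0.015 0 0 0" --pt "0 0 -0.015 0 0 0" --pt "0 0 -0.01 0 0 0"

```text
time_s: 24.1
ee_pos: [0.463, -0.2862, 0.2397]
tool_rot: [0.259, 0.964, 0.055, 0.015]
wrist_force: [0.3, 0.4, -1.7]
gripper_width: 0.573
finger_force: 30.0
```

```bash
python3 look.py pics/w7.png
```

```text
[ 0.463  -0.2862  0.2397] 0.5731310712606262
red [([265, 212, 20, 22, 350], [274.5, 222.2])]
orange [([241, 208, 17, 32, 265], [251.6, 226.5]), ([293, 208, 15, 32, 139], [299.3, 224.7])]
tip [274.87129325 209.96102119] seated tang top [273.54980939 186.13742236]
```

```bash
python3 - <<'E'
from h import *
p,r=now();X=np.array([0,-1.,0]);D=rotf(X,0)
plan(p,r,[((.465,-.25,.30),r,3),((.52,.074,.30),D,12),((.52,.074,.165),D,5)])
E
```

```text
[[0.0019,-0.0003,-0.023,0.0,0.0,0.0],[0.0018,-0.0002,-0.0231,0.0,0.0,0.0],[0.0019,-0.0003,-0.023,0.0,0.0,0.0]]
--
[[0.0076,-0.0228,-0.0132,0.044,-0.003,0.009],[0.0074,-0.0233,-0.0122,0.044,-0.002,0.01],[0.0072,-0.024,-0.0112,0.043,-0.003,0.009],[0.0069,-0.0245,-0.0101,0.044,-0.003,0.009],[0.0066,-0.025,-0.0091,0.044,-0.002,0.009]]
[[0.0064,-0.0254,-0.008,0.044,-0.003,0.01],[0.0061,-0.0258,-0.0069,0.043,-0.002,0.009],[0.0058,-0.0261,-0.0057,0.044,-0.003,0.009],[0.0057,-0.0264,-0.0047,0.044,-0.003,0.01],[0.0053,-0.0266,-0.0034,0.044,-0.002,0.009]]
[[0.0051,-0.0268,-0.0024,0.043,-0.003,0.009],[0.0048,-0.027,-0.0011,0.044,-0.003,0.01]]
--
[[0.0,0.0,0.027,0.0,0.0,0.0],[0.0,0.0,0.027,0.0,0.0,0.0],[0.0001,0.0,0.027,0.0,0.0,0.0],[0.0,0.0,0.027,0.0,0.0,0.0],[0.0,0.0,0.027,0.0,0.0,-0.001]]
--
```

Request:
drive_tool --pt "0.002 0 -0.015 0 0 0" --pt "0.002 0 -0.023 0 0 0" --pt "0.002 0 -0.023 0 0 0" --pt "0 0 -0.008 0 0 0"

```text
time_s: 24.55
ee_pos: [0.4657, -0.2509, 0.2995]
tool_rot: [0.259, 0.964, 0.055, 0.015]
wrist_force: [0.8, -0.5, -1.4]
gripper_width: 0.572
finger_force: 30.0
```

Request:
drive_tool --pt "0.008 -0.023 -0.013 0.044 -0.003 0.009" --pt "0.007 -0.023 -0.012 0.044 -0.003 0.009" --pt "0.007 -0.024 -0.011 0.044 -0.003 0.009" --pt "0.007 -0.025 -0.01 0.044 -0.003 0.009" --pt "0.007 -0.025 -0.009 0.044 -0.003 0.009"

```text
time_s: 25.05
ee_pos: [0.488, -0.1161, 0.2963]
tool_rot: [0.151, 0.988, 0.032, 0.006]
wrist_force: [-0.1, 0.8, -1.8]
gripper_width: 0.573
finger_force: 30.0
```

Request:
drive_tool --pt "0.006 -0.025 -0.008 0.044 -0.003 0.009" --pt "0.006 -0.026 -0.007 0.044 -0.003 0.009" --pt "0.006 -0.026 -0.006 0.044 -0.003 0.009" --pt "0.006 -0.026 -0.005 0.044 -0.003 0.009" --pt "0.005 -0.027 -0.003 0.044 -0.003 0.009"

```text
time_s: 25.55
ee_pos: [0.511, 0.0184, 0.2968]
tool_rot: [0.042, 0.999, 0.009, -0.001]
wrist_force: [0.9, -0.8, -1.6]
gripper_width: 0.576
finger_force: 30.0
```

Request:
drive_tool --pt "0.005 -0.027 -0.002 0.044 -0.003 0.009" --pt "0.005 -0.027 -0.001 0.044 -0.003 0.009" --pt "0 0 0 0 0 0"

```text
time_s: 25.85
ee_pos: [0.5201, 0.0744, 0.2957]
tool_rot: [-0.001, 1.0, 0.002, -0.005]
wrist_force: [-0.0, -0.5, -1.7]
gripper_width: 0.579
finger_force: 30.0
```

```bash
python3 look.py pics/w8.png; python3 - <<'E'
from h import *
from rig import robot,grab_frame
print(robot.state()["q"].round(2))
p,r=now();X=np.array([0,-1.,0]);D=rotf(X,0)
plan(p,r,[((.52,.074,.165),D,5)])
f=grab_frame("scene");T=cam(f);u,v=proj(f,T,p-[0,0,.1]).astype(int);print(u,v)
save(f,"pics/s8.png");a=cv2.imread("pics/s8.png")[max(v-110,0):v+110,u-100:u+100];b=cv2.imread("pics/w8.png")
cv2.imwrite("pics/m8.png",np.hstack([cv2.resize(a,(400,440)),cv2.resize(b,(400,440))]))
E
```

```text
[0.5201 0.0744 0.2957] 0.5785031529201429
red [([265, 212, 20, 21, 347], [274.6, 222.2])]
orange [([242, 208, 16, 32, 145], [250.8, 225.3]), ([294, 208, 14, 32, 116], [299.8, 225.6])]
tip [274.7764499  209.91269359] seated tang top [587.6441641  214.28218985]
[-0.7   0.08  0.51  1.62 -0.04  1.46 -1.75]
[[0.0002,-0.0003,0.0262,0.0,0.002,0.0],[0.0002,-0.0003,0.0262,0.0,0.002,0.001],[0.0002,-0.0003,0.0261,-0.001,0.001,0.0],[0.0001,-0.0003,0.0262,0.0,0.002,0.0],[0.0001,-0.0003,0.0262,0.0,0.002,0.001]]
--
197 158
```

View pics/m8.png

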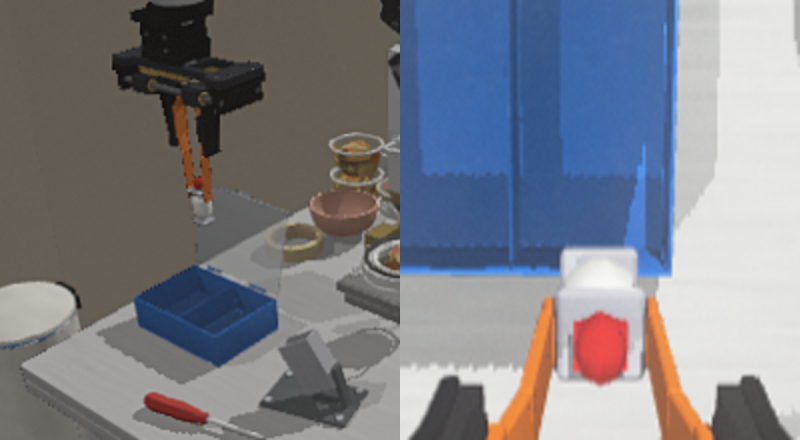

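```bash
python3 - <<'E'
from h import *
from rig import robot,grab_frame
s=robot.state();f=grab_frame("wrist");T=cam(f,s)
print(onz(f,T,(301,200),.05),onz(f,T,(242.5,199),.046),[proj(f,T,[.52,.074,z]).round() for z in(.05,0.)])
E
```

```text
[0.48791686 0.03467642 0.05      ] [0.48827736 0.11708938 0.046     ] [array([273., 177.]), array([273., 172.])]
```

Request:
drive_tool --pt "0 0 0.026 0 0 0" --pt "0 0 0.026 0 0 0" --pt "0 0 0.026 0 0 0" --pt "0 0 0.025 0 0 0" --pt "0 0 0.02 0 0 0"

```text
time_s: 26.5
ee_pos: [0.5184, 0.0711, 0.1725]
tool_rot: [-0.001, 1.0, -0.0, -0.004]
wrist_force: [-1.0, -0.3, -0.4]
gripper_width: 0.577
finger_force: 30.0
```

Request:
drive_tool --pt "0.008 -0.002 0 0 0 0" --pt "0.008 -0.002 0 0 0 0" --pt "0 0 0.012 0 0 0" --pt "0 0 0.01 0 0 0" --pt "0 0 0.006 0 0 0"

```text
time_s: 27.0
ee_pos: [0.5343, 0.0764, 0.1447]
tool_rot: [-0.001, 1.0, 0.0, -0.005]
wrist_force: [-1.2, -0.1, -2.0]
gripper_width: 0.577
finger_force: 30.0
```

Request:
drive_tool --pt "0 0 0.004 0 0 0" --pt "0 0 0.003 0 0 0" --pt "0 0 0 0 0 0"

```text
time_s: 27.3
ee_pos: [0.5345, 0.0766, 0.1386]
tool_rot: [-0.001, 1.0, 0.001, -0.004]
wrist_force: [0.8, -0.2, -1.9]
gripper_width: 0.576
finger_force: 30.0
```

Request:
drive_tool --pt "0 0 0.003 0 0 0" --pt "0 0 0.003 0 0 0" --pt "0 0 0.003 0 0 0" --pt "0 0 0 0 0 0"

```text
time_s: 27.7
ee_pos: [0.5344, 0.0766, 0.1293]
tool_rot: [-0.001, 1.0, 0.001, -0.004]
wrist_force: [0.5, -0.5, -1.8]
gripper_width: 0.577
finger_force: 30.0
```

Request:
drive_tool --pt "0 0 0.002 0 0 0" --pt "0 0 0.002 0 0 0" --pt "0 0 0.002 0 0 0" --pt "0 0 0 0 0 0"

```text
time_s: 28.1
ee_pos: [0.5344, 0.0766, 0.1235]
tool_rot: [-0.001, 1.0, 0.001, -0.004]
wrist_force: [-0.2, -1.1, -1.7]
gripper_width: 0.575
finger_force: 30.0
```

Request:
drive_tool --pt "0 0 0.002 0 0 0" --pt "0 0 0.002 0 0 0" --pt "0 0 0 0 0 0"

```text
time_s: 28.4
ee_pos: [0.5344, 0.0766, 0.1195]
tool_rot: [-0.001, 1.0, 0.001, -0.004]
wrist_force: [-0.2, -0.7, -2.0]
gripper_width: 0.573
finger_force: 30.0
```

Request:
drive_tool --pt "0 0 0.002 0 0 0" --pt "0 0 0.002 0 0 0" --pt "0 0 0 0 0 0"

```text
time_s: 28.7
ee_pos: [0.5343, 0.0767, 0.1155]
tool_rot: [-0.001, 1.0, 0.001, -0.004]
wrist_force: [0.0, 0.1, -1.8]
gripper_width: 0.576
finger_force: 30.0
```

Request:
drive_tool --pt "0 0 0.001 0 0 0" --pt "0 0 0.001 0 0 0" --pt "0 0 0 0 0 0"

```text
time_s: 29.0
ee_pos: [0.5344, 0.0767, 0.1137]
tool_rot: [-0.001, 1.0, 0.001, -0.004]
wrist_force: [-0.6, -0.4, -1.1]
gripper_width: 0.571
finger_force: 30.0
```

Request:
drive_tool --pt "0 0 0.001 0 0 0" --pt "0 0 0.001 0 0 0" --pt "0 0 0 0 0 0"

```text
time_s: 29.3
ee_pos: [0.5344, 0.0767, 0.1117]
tool_rot: [-0.001, 1.0, 0.001, -0.004]
wrist_force: [-0.7, -0.7, -1.4]
gripper_width: 0.574
finger_force: 30.0
```

Request:
drive_tool --pt "0 0 0.001 0 0 0" --pt "0 0 0.001 0 0 0" --pt "0 0 0.001 0 0 0" --pt "0 0 0 0 0 0"

```text
time_s: 29.7
ee_pos: [0.5344, 0.0766, 0.1086]
tool_rot: [-0.001, 1.0, 0.001, -0.004]
wrist_force: [-0.7, 0.0, -1.9]
gripper_width: 0.577
finger_force: 30.0
```

Request:
drive_tool --pt "0 0 0.0015 0 0 0" --pt "0 0 0.0015 0 0 0" --pt "0 0 0.0015 0 0 0" --pt "0 0 0 0 0 0"

```text
time_s: 30.1
ee_pos: [0.5343, 0.0767, 0.1041]
tool_rot: [-0.001, 1.0, 0.001, -0.004]
wrist_force: [0.2, 0.2, -1.5]
gripper_width: 0.575
finger_force: 30.0
```

```bash
python3 look.py pics/w9.png; python3 -c "
from rig import grab_frame
print(grab_frame('wrist')['K'])"
```

```text
[0.5343 0.0767 0.1041] 0.5749968330233046
red [([265, 213, 20, 21, 345], [274.5, 222.4])]
orange [([242, 228, 11, 12, 85], [247.8, 234.8]), ([299, 229, 10, 11, 57], [302.5, 234.6])]
tip [274.77648533 209.91238563] seated tang top [729.70983978 279.89255804]
[[299.7298607    0.         274.61487228]
 [  0.         299.7298607  205.22896483]
 [  0.           0.           1.        ]]
```

Request:
drive_tool --pt "0 0 0.001 0 0 0" --pt "0 0 0.001 0 0 0" --pt "0 0 0.001 0 0 0" --pt "0 0 0 0 0 0"

```text
time_s: 30.6
ee_pos: [0.5348, 0.0769, 0.1018]
tool_rot: [-0.001, 1.0, 0.001, -0.004]
wrist_force: [-0.6, 1.2, 3.5]
gripper_width: 0.576
finger_force: 30.0
```

Request:
drive_tool --pt "0 0 0 0 0 0" --pt "0 0 0 0 0 0" --pt "0 0 0 0 0 0" --pt "0 0 -0.001 0 0 0" --pt "0 0 -0.002 0 0 0" --grip 0.41

```text
time_s: 31.1
ee_pos: [0.5342, 0.0766, 0.1042]
tool_rot: [-0.001, 1.0, 0.001, -0.004]
wrist_force: [0.1, 1.3, -0.5]
gripper_width: 0.592
finger_force: 3.8
```

Request:
drive_tool --pt "0 0 -0.004 0 0 0" --pt "0 0 -0.004 0 0 0" --pt "0 0 -0.004 0 0 0" --pt "0 0 -0.004 0 0 0" --pt "0 0 0 0 0 0"

```text
time_s: 31.6
ee_pos: [0.535, 0.0767, 0.121]
tool_rot: [-0.001, 1.0, 0.001, -0.003]
wrist_force: [-0.6, -0.2, -0.7]
gripper_width: 0.59
finger_force: 3.8
```

```bash
python3 look.py pics/w10.png
```

```text
[0.535  0.0767 0.121 ] 0.5900250563000575
red [([265, 207, 19, 19, 295], [274.2, 215.6])]
orange [([241, 220, 13, 20, 160], [248.8, 231.2]), ([297, 221, 12, 19, 100], [301.9, 230.7])]
tip [274.7765916  209.91206364] seated tang top [718.84164801 274.59442418]
```

Request:
drive_tool --pt "0 0 -0.01 0 0 0" --pt "0 0 -0.02 0 0 0" --pt "0 0 -0.03 0 0 0" --pt "0 0 -0.04 0 0 0" --pt "0 0 -0.04 0 0 0"

```text
time_s: 32.15
ee_pos: [0.5353, 0.0761, 0.2622]
tool_rot: [-0.001, 1.0, 0.0, -0.004]
wrist_force: [0.6, 0.2, 0.1]
gripper_width: 0.594
finger_force: 3.8
```

```bash
python3 look.py pics/w11.png; cat > ret.py <<'E'
from h import *
from rig import robot,grab_frame
s=robot.state();f=grab_frame("wrist");H,S,v=cv2.split(cv2.cvtColor(f["img"],cv2.COLOR_RGB2HSV))
m=(H>6)&(H<22)&(S>140)&(v>80);m[:190]=0;m[245:]=0;m[:,:225]=0;m[:,325:]=0
for y in range(198,244,4):
    xs=np.nonzero(m[y])[0];print(y,(xs[xs<275].min(),xs[xs<275].max(),xs[xs>275].min(),xs[xs>275].max()) if (xs<275).any() and (xs>275).any() else None)
Tt=np.array(f["T_tool_cam"])
for d in(.085,.080):
  for dx in(0,-.004): print(d,dx,[proj(f,Tt,[dx+t*.007,y,d]).round(1).tolist() for t in(1,) for y in(-.0135,.0135)])
E
python3 ret.py
```

```text
[0.5353 0.0761 0.2622] 0.5937573371015217
red [([269, 178, 11, 12, 106], [274.0, 183.0])]
orange [([241, 208, 16, 32, 173], [249.8, 225.5]), ([295, 208, 14, 32, 127], [300.4, 225.4])]
tip [274.77645141 209.91222065] seated tang top [607.40295369 230.99732801]
198 None
202 None
206 None
210 (np.int64(253), np.int64(256), np.int64(294), np.int64(297))
214 (np.int64(251), np.int64(256), np.int64(294), np.int64(298))
218 (np.int64(250), np.int64(256), np.int64(294), np.int64(300))
222 (np.int64(248), np.int64(256), np.int64(294), np.int64(301))
226 (np.int64(247), np.int64(256), np.int64(293), np.int64(302))
230 (np.int64(245), np.int64(254), np.int64(296), np.int64(304))
234 (np.int64(244), np.int64(254), np.int64(297), np.int64(305))
238 (np.int64(241), np.int64(253), np.int64(298), np.int64(308))
242 (np.int64(238), np.int64(251), np.int64(299), np.int64(311))
0.085 0 [[258.9, 201.9], [290.7, 202.0]]
0.085 -0.004 [[258.9, 206.5], [290.6, 206.5]]
0.08 0 [[258.6, 203.4], [291.0, 203.4]]
0.08 -0.004 [[258.6, 208.0], [290.9, 208.0]]
```

```bash
cat > ins.py <<'E'
from h import *
n=-.5*xh+.866*Z;fl=np.array([.5120,-.1256,.0332]);F=rotf(xh,np.pi/6)*R.from_rotvec([0,.04,0]);off=np.array([-.004,0,.080])
def tcp(h): return fl+h*n-F.apply(off)
p,r=now();t=p+r.apply(off)-fl;e=.866*xh+.5*Z
print("tip: yh",(t@yh).round(4),"e",(t@e).round(4),"n",(t@n).round(4),"rot",(r.inv()*F).as_rotvec().round(3))
E
python3 - <<'E'
from ins import *
print(tcp(.1),tcp(0))
plan(p,r,[((.50,-.02,.255),F,5),(tcp(.085),F,4)])
E
```

```text
tip: yh 0.0719 e -0.0884 n 0.2279 rot [-0.521  0.104 -0.257]
[ 0.49028735 -0.03820714  0.18916553] [ 0.50277235 -0.08662214  0.10256553]
[[-0.0076,0.0193,0.0022,-0.104,0.021,-0.051],[-0.0087,0.0185,0.0039,-0.104,0.021,-0.052],[-0.0097,0.0176,0.0057,-0.105,0.02,-0.051],[-0.0107,0.0164,0.0072,-0.104,0.021,-0.051],[-0.0116,0.015,0.0087,-0.104,0.021,-0.052]]
--
[[-0.0043,-0.0049,0.0197,0.0,0.0,0.0],[-0.0043,-0.005,0.0198,0.0,0.0,0.0],[-0.0043,-0.0049,0.0197,0.0,0.0,0.0],[-0.0042,-0.005,0.0197,0.0,0.0,0.0]]
--
```

Request:
drive_tool --pt "-0.008 0.019 0.002 -0.104 0.021 -0.051" --pt "-0.009 0.018 0.004 -0.104 0.021 -0.051" --pt "-0.01 0.018 0.006 -0.104 0.021 -0.051" --pt "-0.011 0.016 0.007 -0.104 0.021 -0.051" --pt "-0.011 0.015 0.009 -0.104 0.021 -0.051" --grip 0.43

```text
time_s: 32.75
ee_pos: [0.4968, -0.0198, 0.2495]
tool_rot: [0.256, 0.957, 0.128, 0.049]
wrist_force: [-0.1, -0.4, -2.0]
gripper_width: 0.569
finger_force: 5.5
```

Request:
drive_tool --pt "-0.004 -0.005 0.02 0 0 0" --pt "-0.004 -0.005 0.02 0 0 0" --pt "-0.004 -0.005 0.02 0 0 0" --pt "-0.004 -0.005 0.019 0 0 0" --pt "0 0 0 0 0 0"

```text
time_s: 33.25
ee_pos: [0.4877, -0.0458, 0.1684]
tool_rot: [0.255, 0.957, 0.127, 0.046]
wrist_force: [-0.4, -0.3, -1.5]
gripper_width: 0.572
finger_force: 5.6
```

```bash
python3 - <<'E'
from ins import *
plan(p,r,[(tcp(.085),F,1)])
from rig import robot,grab_frame
s=robot.state();f=grab_frame("wrist");T=cam(f,s);g=f["img"].astype(int)
print([proj(f,T,fl+.07*n+a*.0215*e+b*.011*yh).round().tolist() for a in(-1,1) for b in(-1,1)],"floor-tip",proj(f,T,fl+.085*n))
# foot plate (dark, low) extents in wrist image
H,S,v=cv2.split(cv2.cvtColor(f["img"],cv2.COLOR_RGB2HSV));m=((v<75)).astype(np.uint8);m[228:]=0
k,l,st,c=cv2.connectedComponentsWithStats(m)
for i in range(1,k):
    if st[i][4]>150:
        ys,xs=np.nonzero(l==i);b=cv2.boxPoints(cv2.minAreaRect(np.c_[xs,ys].astype(np.float32)));print(st[i],b.round().tolist())
print("plate pred",[proj(f,T,np.array([.507,-.1131,.005])+a*.06*xh+b*.04*yh).round().tolist() for a in(-1,1) for b in(-1,1)])
E
```

```text
tip: yh -0.0052 e -0.0045 n 0.0787 rot [0.    0.011 0.003]
[[0.0045,0.0046,-0.0062,0.0,0.011,0.003]]
--
[[255.0, 220.0], [255.0, 195.0], [305.0, 220.0], [305.0, 195.0]] floor-tip [280.4683506  211.94789865]
[ 479   64   41   89 1926] [[469.0, 146.0], [491.0, 60.0], [526.0, 69.0], [505.0, 155.0]]
[438 179  41  29 461] [[437.0, 204.0], [441.0, 178.0], [478.0, 184.0], [475.0, 209.0]]
plate pred [[208.0, 233.0], [204.0, 159.0], [299.0, 218.0], [300.0, 155.0]]
```

Request:
drive_tool --pt "0.0045 0.0046 -0.002 0 0.011 0.003" --pt "0 0 0 0 0 0"

```text
time_s: 33.5
ee_pos: [0.4959, -0.046, 0.1762]
tool_rot: [0.254, 0.957, 0.127, 0.055]
wrist_force: [0.2, 0.7, -1.3]
gripper_width: 0.573
finger_force: 5.6
```

```bash
python3 - <<'E'
from ins import *
from rig import robot,grab_frame
s=robot.state();f=grab_frame("wrist");T=cam(f,s);g=cv2.cvtColor(f["img"],cv2.COLOR_RGB2GRAY)
print([proj(f,T,fl+.07*n+a*.0215*e+b*.011*yh).round().tolist() for a in(-1,1) for b in(-1,1)],"tip",proj(f,T,p+r.apply(off)))
print(g[170:222:2,244:316:3])
E
```

```text
tip: yh 0.0041 e 0.0012 n 0.0843 rot [-0.    -0.007 -0.002]
[[250.0, 229.0], [249.0, 205.0], [298.0, 229.0], [298.0, 205.0]] tip [274.88705046 216.12967922]
[[127 126 128 127 118 117 118 118 118 118 119 119 120 120 161 207 176 210
  209 209 215 230 229 228]
 [127 127 128 127 116 117 116 117 117 118 119 118 118 119 108 203 127 211
  211 211 230 231 232 230]
 [127 127 128 126 115 116 117 115 117 119 116 119 119 120 101 103 120 211
  211 211 230 232 232 231]
 [128 128 128 128 114 117 116 116 116 117 116 117 118 119 104 119 119 206
  208 209 232 232 232 232]
 [127 126 127 126 116 116 115 115 117 118 118 118 118 118 119 118 119 206
  205 227 229 229 231 231]
 [127 128 126 118 117 115 116 118 116 116 117 115 118 117 117 118 118 206
  206 228 228 228 228 229]
 [127 126 126 114 113 115 113 114 116 115 114 116 118 116 117 117 118 202
  212 228 227 228 228 228]
 [125 125 125 116 113 112 112 115 113 114 114 116 115 115 116 117 116 204
  227 227 226 226 228 228]
 [125 124 126 134 127 126 127 126 127 127 127 133 135 134 132 137 137 225
  227 228 227 228 227 227]
 [122 122 122 173 171 171 171 173 
[... 983 characters left out ...]
07 129 120 135  97 119 121 119 122 122 120 123 124 122 120 143 113
  195 115 165 227 227 227]
 [ 97 205 129 118 145  95 104 103 103 105 106 105 105 106 106  98 150 130
  197 124 226 228 227 228]
 [ 97 207 129 114 157  97 103 105 105 104 105 107 106 107 108  97 149 158
  202 225 227 227 228 228]
 [ 95 203 130 123 167 112 103 103 105 104 106 106 106 106 105  98 115 166
  201 226 227 227 226 227]
 [ 96 199 126 156 176 108 104 104 104 107 107 107 106 108 106 100 109 165
  204 227 228 227 227 228]
 [ 97 192 127 159 170 118 105 105 104 106 105 107 107 107 106  99 108 161
  202 228 227 227 227 227]
 [ 96 193 139 162 164 129 105 106 106 105 104 108 108 107 108  99 109 152
  189 230 230 229 228 227]]
```

Request:
drive_tool --pt "-0.001 -0.0015 0 0 -0.007 -0.002" --pt "-0.0003 0 0.007 0 0 0" --pt "-0.0003 0 0.007 0 0 0" --pt "-0.0002 0 0.005 0 0 0" --pt "-0.0002 0 0.005 0 0 0"

```text
time_s: 34.05
ee_pos: [0.496, -0.0574, 0.1522]
tool_rot: [0.255, 0.957, 0.127, 0.05]
wrist_force: [0.0, -1.1, -2.8]
gripper_width: 0.575
finger_force: 5.6
```

Request:
drive_tool --pt "-0.0002 0 0.005 0 0 0" --pt "-0.0002 0 0.005 0 0 0" --pt "-0.0002 0 0.005 0 0 0" --pt "0 0 0 0 0 0"

```text
time_s: 34.45
ee_pos: [0.4976, -0.0647, 0.1393]
tool_rot: [0.255, 0.957, 0.127, 0.05]
wrist_force: [-0.2, 0.4, -1.6]
gripper_width: 0.572
finger_force: 5.6
```

```bash
python3 ins.py
```

```text
tip: yh 0.0002 e -0.0011 n 0.0431 rot [0.    0.004 0.002]
```

Request:
drive_tool --pt "0.0015 0 0.004 0 0.002 0" --pt "0 0 0.006 0 0 0" --pt "-0.0002 0 0.006 0 0 0" --pt "-0.0002 0 0.005 0 0 0" --pt "0 0 0 0 0 0"

```text
time_s: 34.95
ee_pos: [0.502, -0.0744, 0.1211]
tool_rot: [0.255, 0.957, 0.127, 0.051]
wrist_force: [-1.1, 0.6, -0.4]
gripper_width: 0.569
finger_force: 5.5
```

```bash
python3 ins.py
```

```text
tip: yh 0.0022 e -0.0011 n 0.022 rot [0.    0.002 0.002]
```

Request:
drive_tool --pt "-0.0002 0 0.006 0 0 0" --pt "-0.0002 0 0.005 0 0 0" --pt "-0.0001 0 0.004 0 0 0" --pt "0 0 0.002 0 0 0" --pt "0 0 0 0 0 0"

```text
time_s: 35.45
ee_pos: [0.5046, -0.0822, 0.1067]
tool_rot: [0.254, 0.957, 0.127, 0.051]
wrist_force: [-0.8, -0.4, -0.5]
gripper_width: 0.573
finger_force: 5.5
```

Request:
drive_tool --pt "0 0 0.002 0 0 0" --pt "0 0 0.002 0 0 0" --pt "0 0 0 0 0 0"

```text
time_s: 35.75
ee_pos: [0.5053, -0.084, 0.1034]
tool_rot: [0.254, 0.957, 0.127, 0.051]
wrist_force: [-0.4, 0.2, -0.9]
gripper_width: 0.575
finger_force: 5.5
```

Request:
drive_tool --pt "0 0 0.0015 0 0 0" --pt "0 0 0.0015 0 0 0" --pt "0 0 0 0 0 0"

```text
time_s: 36.05
ee_pos: [0.5058, -0.0855, 0.1008]
tool_rot: [0.254, 0.957, 0.127, 0.051]
wrist_force: [0.6, -0.5, -1.1]
gripper_width: 0.57
finger_force: 5.5
```

Request:
drive_tool --pt "0 0 0.0015 0 0 0" --pt "0 0 0.0015 0 0 0" --pt "0 0 0 0 0 0"

```text
time_s: 36.35
ee_pos: [0.5063, -0.0869, 0.0982]
tool_rot: [0.254, 0.957, 0.127, 0.051]
wrist_force: [0.3, 0.1, 0.2]
gripper_width: 0.572
finger_force: 5.5
```

```bash
python3 ins.py
```

```text
tip: yh 0.0032 e -0.0012 n -0.0044 rot [-0.     0.001  0.002]
```

Request:
drive_tool --pt "0 0 0.001 0 0 0" --pt "0 0 0.001 0 0 0" --pt "0 0 0 0 0 0"

```text
time_s: 36.65
ee_pos: [0.5066, -0.0878, 0.0965]
tool_rot: [0.254, 0.957, 0.127, 0.051]
wrist_force: [-0.1, -1.0, -0.5]
gripper_width: 0.57
finger_force: 5.5
```

Request:
drive_tool --pt "0 0 0.0015 0 0 0" --pt "0 0 0.0015 0 0 0" --pt "0 0 0 0 0 0"

```text
time_s: 36.95
ee_pos: [0.507, -0.0893, 0.0938]
tool_rot: [0.254, 0.957, 0.127, 0.051]
wrist_force: [-0.9, -0.4, -1.0]
gripper_width: 0.571
finger_force: 5.5
```

```bash
python3 - <<'E'
from ins import *
from rig import robot,grab_frame
s=robot.state();f=grab_frame("wrist");T=cam(f,s);g=cv2.cvtColor(f["img"],cv2.COLOR_RGB2GRAY)
H,S,v=cv2.split(cv2.cvtColor(f["img"],cv2.COLOR_RGB2HSV));m=(H>6)&(H<22)&(S>130)&(v>70)
fl=fl+.003*yh-.001*e
print([proj(f,T,fl+z*n+a*.0215*e+b*.011*yh).round().tolist() for z in(.07,) for a in(-1,1) for b in(-1,1)])
for y in range(196,252,3): print(y,''.join('O' if m[y,x] else ('#' if g[y,x]>165 else '+' if g[y,x]>120 else '.' if g[y,x]>60 else ' ') for x in range(224,326,2)))
ys,xs=np.nonzero(m[150:260,220:330]);print(ys.min()+150,xs.min()+220,xs.max()+220)
print(np.hypot(*(proj(f,T,fl+.07*n+.0215*e)-proj(f,T,fl+.07*n-.0215*e))))
E
```

```text
tip: yh 0.0034 e -0.0012 n -0.0094 rot [-0.     0.001  0.002]
[[239.0, 268.0], [238.0, 232.0], [312.0, 268.0], [313.0, 232.0]]
196 ++++++++++++...........................+###########
199 ++++++.+++++...........................+###########
202 ++++++++.+..+++++++++++++++++++++++++++############
205 ...........########################################
208 .++++++++++###############################+########
211 +++++++.+.#################################..+#####
214 ++++++...###################################..++###
217 ..+.....+###################################+..+###
220 +++.....#####################################..+###
223 ++.....#######################################.+###
226 +.....+########################################+###
229 ......#########################################+###
232 ......+#....OOOOO..............+...OOOOO.....+#+###
235 ......+#+..OOOOOO..................OOOOO.....+#....
238 ......+#+.OOOOOO...................OOOOOO+...+#....
241 ......+##OOOOOOO....................OOOOOOO..+#....
244 . ....+OOOOOOOO.....................OOOOOOOO.+.....
247   ...OOOOOOOOOO.....................OOOOOOOOOO.....
250  ....OOOOOOOOOO......................OOOOOOOOO.....
232 232 316
73.57716145318885
```

Request:
drive_tool --pt "0 0 0 0 0 0" --pt "0 0 0 0 0 0" --pt "0 0 0 0 0 0" --pt "0 0 0 0 0 0" --pt "0 0 0 0 0 0" --grip 0.2

```text
time_s: 37.5
ee_pos: [0.5073, -0.0891, 0.0941]
tool_rot: [0.254, 0.957, 0.127, 0.051]
wrist_force: [0.2, -0.4, 0.6]
gripper_width: 0.791
finger_force: 0.0
```

```bash
python3 - <<'E'
from ins import *
from rig import robot,grab_frame
s=robot.state();print(s["wrist_force"],s["gripper_width"]);f=grab_frame("wrist");g=cv2.cvtColor(f["img"],cv2.COLOR_RGB2GRAY)
H,S,v=cv2.split(cv2.cvtColor(f["img"],cv2.COLOR_RGB2HSV));m=(H>6)&(H<22)&(S>130)&(v>70)
for y in range(220,262,3): print(y,''.join('O' if m[y,x] else ('#' if g[y,x]>165 else '+' if g[y,x]>120 else '.' if g[y,x]>60 else ' ') for x in range(204,346,2)))
E
```

```text
tip: yh 0.0037 e -0.0012 n -0.0091 rot [-0.     0.     0.002]
[ 0.19399444 -0.42925955  0.58922239] 0.7907781382946503
220 +.+++++++++++.....#####################################..+#############
223 ++++++++++++.....#######################################.+#############
226 +++++++++++.....+#######################################++#############
229 +++++++++.......#########################################+#############
232 ......+++.......+#......+..........+...................+#+############.
235 ................+#.OOOOOOO......................OOOOO..+#+########.....
238 ................+#OOOOOOO........................OOOOO++#...######.....
241 ...............OOOOOOOOOO........................OOOOOO++....#####.....
244 ..............OOOOOOOOOO.........................OOOOOOO.....#####.....
247 ......... ....OOOOOOOOOO.........................OOOOOOOO.....###+.....
250 ........ ....OOOOOOOOOOO.........................OOOOOOOO.....###......
253 .... ... ...OOOOOOOOOOO...........................OOOOOOO.....###......
256 .......................................................................
259 .+.........+.............++.+.++.+++..+++++++++++++++++++++++++++++++++
```

Request:
drive_tool --pt "0 0 0 0 0 0" --pt "0.0004 0 -0.01 0 0 0" --pt "0.0006 0 -0.015 0 0 0" --pt "0.0008 0 -0.02 0 0 0" --pt "0.001 0 -0.025 0 0 0" --grip 0

```text
time_s: 38.05
ee_pos: [0.4979, -0.055, 0.1555]
tool_rot: [0.254, 0.957, 0.127, 0.051]
wrist_force: [0.1, 1.0, -0.5]
gripper_width: 0.992
finger_force: 0.0
```

Request:
drive_tool --pt "0 0 -0.03 0 0 0" --pt "0 0 -0.03 0 0 0" --pt "-0.025 0 -0.01 0 0 0" --pt "-0.035 0 0 0 0 0" --pt "-0.02 0 0 0 0 0"

```text
time_s: 38.55
ee_pos: [0.4084, -0.0438, 0.2131]
tool_rot: [0.254, 0.957, 0.127, 0.051]
wrist_force: [0.2, -0.0, -0.2]
gripper_width: 1.002
finger_force: 0.0
```

```bash
python3 - <<'E'
from ins import *
from rig import robot,grab_frame
import pickle
s=robot.state();f=grab_frame("wrist");T=cam(f,s)
def orange(im):
    H,S,v=cv2.split(cv2.cvtColor(im,cv2.COLOR_RGB2HSV));return (H>5)&(H<22)&(S>150)&(v>90),((H<6)|(H>174))&(S>120)&(v>50)
m,rd=orange(f["img"]);k,l,st,c=cv2.connectedComponentsWithStats(m.astype(np.uint8))
print([(st[i].tolist(),c[i].round().tolist()) for i in range(1,k) if st[i][4]>60])
F0=np.array([.513,-.127,.03])
print("pred pads when down",[[proj(f,T,F0+z*n+a*.026*e).round().tolist() for a in(-1,1)] for z in(.084,.118)],"bow",proj(f,T,F0+.15*n).round())
# scene and top: compare tongs before/after
for nm in("scene","top"):
    a=pickle.load(open(nm+".pkl","rb"))["img"];b=grab_frame(nm)["img"]
    x0,x1,y0,y1=(205,290,175,265) if nm=="scene" else (235,310,215,265)
    for im in(a,b):
        q=orange(im)[0][y0:y1,x0:x1];ys,xs=np.nonzero(q);print(nm,len(xs),(xs.min()+x0,xs.max()+x0,ys.min()+y0,ys.max()+y0,xs.mean().round(1)+x0,ys.mean().round(1)+y0) if len(xs) else None)
    k,l,st,c=cv2.connectedComponentsWithStats(orange(b)[1].astype(np.uint8));print("red",[(st[i].tolist(),c[i].round().tolist()) for i in range(1,k) if st[i][4]>12])
E
```

```text
tip: yh -0.0806 e -0.001 n 0.1282 rot [-0.001  0.     0.002]
[([284, 104, 17, 22, 297], [293.0, 114.0]), ([404, 301, 110, 17, 994], [463.0, 310.0])]
pred pads when down [[[248.0, 120.0], [303.0, 120.0]], [[245.0, 118.0], [307.0, 118.0]]] bow [276. 114.]
scene 174 (np.int64(227), np.int64(251), np.int64(191), np.int64(220), np.float64(235.6), np.float64(205.8))
scene 175 (np.int64(227), np.int64(252), np.int64(191), np.int64(219), np.float64(235.6), np.float64(205.9))
red [([302, 82, 8, 6, 30], [306.0, 85.0]), ([326, 88, 9, 5, 27], [330.0, 90.0]), ([389, 118, 3, 8, 20], [390.0, 121.0]), ([205, 200, 5, 5, 20], [207.0, 202.0]), ([169, 244, 32, 16, 250], [184.0, 252.0]), ([370, 244, 14, 10, 89], [377.0, 249.0]), ([365, 255, 12, 6, 34], [370.0, 258.0])]
top 137 (np.int64(247), np.int64(275), np.int64(234), np.int64(247), np.float64(258.6), np.float64(240.3))
top 138 (np.int64(247), np.int64(275), np.int64(233), np.int64(247), np.float64(258.4), np.float64(239.9))
red [([282, 59, 9, 4, 30], [286.0, 60.0]), ([292, 59, 6, 4, 16], [294.0, 60.0]), ([231, 60, 24, 4, 67], [242.0, 61.0]), ([427, 213, 12, 15, 143], [432.0, 220.0]), ([187, 226, 7, 7, 39], [190.0, 229.0]), ([430, 235, 12, 6, 52], [436.0, 237.0]), ([219, 293, 17, 10, 108], [227.0, 297.0])]
```

```bash
python3 -c "
from rig import workorder
print(workorder.job_done())"
```

```text
the job is handed in; nothing more can be done
None
```

I handed the job in at about 39 s, with no verdict returned. The cameras show the isolator slid to its green mark and the blown fuse in the blue parts box; the tongs are back in the holster where they started, and the screwdriver is where it was. I did not re-check the sound fuse or the timer at the end, and the first two pulls slipped before the fuse came out.

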